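# Weigh two vials against each other and keep the heavier

### The arm

A 7-joint arm with a two-finger parallel gripper is mounted at the origin on a cart in front of the work surface, level with it; the furniture and walls round the work are solid. World frame = base frame: x ahead of the robot, y to its left, z up, the work surface at z = 0. Lengths are in mm, angles in rad, forces in N, time in s.
With the tool pointing down it reaches from about 425 to 800 mm from the base axis. Payload 8.3 kg.
Tool frame: the origin (TCP) lies at the very end of the fingers, on their centre line; the grasp point (between the pads) lies 19 mm behind it; x points along the fingers, y is the direction in which the jaws open and shut, and the axes are right-handed (so a half turn about x gives the same grasp; the last joint's range is limited). The gripper opens to 85 mm and grips with 20 to 120 N. Pads are 22 mm wide; open, the fingers measure 114 mm over their backs; the gripper's body (76 mm by 85 mm) begins 54 mm behind the grasp point. The pads swing forward as they close: fully open they stand 13 mm farther back than shut.
Start: joints at [1.091, 0.383, 0.016, 1.37, -0.006, 1.388, -0.046], TCP at [253.056, -571.459, 231.279] pointing down, gripper open.
Joint ranges: [-2.95, 2.95], [-0.25, 2.06], [-1.52, 1.56], [0.18, 2.33], [-1.44, 4.58], [0.02, 2.06], [-3.01, 3.01]. Speed limits (rad/s): [2.39, 2.39, 3.01, 3.01, 3.14, 3.14, 3.14].

### API

Orientations are given as a rotation vector (axis times angle).
In Python, from workcell import telemetry, read_camera, camera_info, ctrl gives the robot as it stands. The module is installed in compiled form; this text tells all that it offers.
- The arm moves only by the tool step_arm, never from a script. Its argument "series" is a list of rows, each a list of 7 numbers: the shift along the tool's x, y, z in mm, then the turn, a rotation vector about the tool's x, y, z in degrees, then the closure in counts, from 0 (fully open) to 255 (shut). In form: [[tx, ty, tz, wx, wy, wz, hand], ...]. A call has 1 to 12 rows; each row shifts and turns the pose as measured when the row begins, along the tool's axes as they then stand; what a row does not reach is not made up. A row lasts 1/8 s, in which the tool goes at most 62.5 mm and 10.7 degrees, less where a joint would pass 70% of its speed; a pose out of reach is approached as far as the arm can. A call with a gripper value outside its range is refused whole. The fingers move at their own pace and stop on an object; the grip force is fixed at half the most. Time passes only in rows, so rows that do not move let the fingers close. It gives the time, the measured TCP pose, the force and the opening at its end, in the units of the state.
- telemetry.read_state(): the state, without advancing time (a new reading comes with each control period).
- read_camera(name): name is "scene" or "top" or "wrist"; returns the picture (400x640x3 uint8, red, green, blue); there is no depth.
- camera_info(name): a dict with "fx", "fy", "cx", "cy" (pixels), "R" (3x3) and "t" (3): a world point X has camera coordinates R X + t; the wrist camera has in their place "mount" (4x4, takes a point from camera to tool coordinates, whose origin is the TCP and whose axes are the tool frame's). Camera axes: x right, y down, z forward; pixel columns grow to the right and rows downward; lengths in mm; the calibration is good to about 2 mm. A picture is of the moment at which its call begins: read the wrist's pose just before it. camera_info takes no time and is no camera call.
- ctrl.hand_in(): hands the job in, once; it reports no verdict.
The state is a dict: "time_s": time; "joints": joint angles; "qvel": joint speeds; "tau": joint torques, N m; "tool_pos": TCP position; "orientation": TCP orientation; "contact_force": force on the tool from outside, world axes, zero at the start; "moment": the same for the moment, N m; "finger_gap": opening from 0.0 (shut) to 1.0 (fully open).
Only numpy, scipy, OpenCV 4.12 (cv2) and the standard library are available. Lean on these libraries where they do the work, as an engineer would, in place of code of your own. Each camera call takes 0.05 s, during which the arm holds its last target.

### The job

Stand the two look-alike sample vials in opposite pans of the beam balance, let go, and see which one sinks. Take the vial that sank and push it gently down into the bore of the grey keeper block until the stiff floor in there has gone all the way down and pushes back firmly, and hold that push for about a second: about 14 N, never more than 19 N. Leave the lighter vial standing in its pan, be gentle with the balance, and do not disturb the eraser, the loupe and the petri dish.

Things in the scene. Friction and masses are not known exactly. Their poses are not given: they have to be found in the camera images.
- vial_1_mid (a point): Mid-point (31 mm above the underside) of a closed glass sample vial with a dark screw cap, an upright cylinder 28 mm in diameter and 62 mm tall, standing on the table at the start; z points up its axis. Both vials look the same; one weighs 90 to 110 g and the other 45 to 55 g, and which is which cannot be seen.
- vial_2_mid (a point): Mid-point (31 mm above the underside) of a closed glass sample vial with a dark screw cap, an upright cylinder 28 mm in diameter and 62 mm tall, standing on the table at the start; z points up its axis. Both vials look the same; one weighs 90 to 110 g and the other 45 to 55 g, and which is which cannot be seen.
- stand: Grey stand of the beam balance, fixed to the table; base plate 110 x 150 x 10 mm. Origin under its centre; its y axis runs along the beam, its x axis along the pivot, z up. The pivot lies 62 mm above the origin; two cheeks and a small white scale plate at its centre reach 115 mm high.
- beam (a joint): Tilt of the beam about the pivot (stand x axis), rad. 0: level, where the empty beam rests; positive: pan_right (stand's -y side) is down; negative: pan_left is down. It tips softly, about 0.07 rad per 50 g of difference, between stops at 0.18 either way, and settles in about 1 s. Alone, the lighter vial tips it about 0.07, the heavier about 0.14 to 0.16.
- pan_left (a point): Centre of the inner floor of the brass pan on the stand's +y side, 110 mm from the pivot; when level 74 mm above the table. The pan is fixed on the beam and tilts with it; z is square to its floor. Round inside, 36 mm wide at the floor; its wall stands 8 mm above the floor, 47 mm across outside.
- pan_right (a point): The same for the pan on the stand's -y side.
- keeper: Grey block 66 x 66 x 50 mm on a dark foot plate 86 x 66 x 6 mm, fixed to the table, with an upright bore 33 mm in diameter (2 mm chamfer) in its centre. Origin under its centre, z up. Nothing grips the vial when it is let go.
- keeper_floor: White disc, 29 mm in diameter and 4 mm thick, that is the floor of the keeper's bore; origin at the centre of its underside. A brake holds it: a vial's weight does not move it, a push of about 4 N slides it down.
- keeper_rim (a point): Centre of the bore's mouth in the block's top face, 50 mm above the table. The floor disc ends on a rubber buffer (8 N more per mm, 4 mm of give) at a depth that differs each time and cannot be seen: the vial's underside then is 9 to 25 mm below the mouth. The disc starts 3 to 8 mm above that end.
- eraser: Bystander: blue and white eraser 21 x 42 x 13 mm, loose. Origin under its centre.
- loupe: Bystander: black loupe, 37 mm in diameter and 37 mm tall, loose. Origin under its centre.
- petri: Bystander: small petri dish, 60 mm in diameter and 13 mm tall, loose. Origin under its centre.
There are look-alikes about, which are no part of the job. Leave any orange look-alike of the keeper alone.

How it is judged:
By the outcome, as a careful person would: the job done as asked, in the order asked, and still so for the second after the job is handed in, with the robot touching nothing.
It also fails if it takes over 72 s, if anything falls off the work surface, if the arm or the gripper's body presses on something with over 40 N, if the wrist force passes 120 N, or if a joint passes its speed limit or range.

## Working session

There is one attempt and no reset: what is moved stays moved. The work goes in short steps, Python scripts to look and compute and a tool call to move; the robot and the scene stay as the last step left them, time stands still between calls to the robot, and variables do not carry over. Pictures are saved under pics/ and viewed, and the job is handed in when it is done.

Besides the shell and the picture viewer there is one more tool, called after ">>>" as name([rows], argument=value, ...), one row to a line, values as JSON. step_arm: Moves the arm, as the interface text tells. Its arguments: {"type":"object","properties":{"series":{"type":"array","items":{"type":"array","items":{"type":"number"}}}},"required":["series"]}

```bash
mkdir -p pics; cat > h.py <<'E'
import numpy as np,cv2
from scipy.spatial.transform import Rotation as Ro
from workcell import telemetry, read_camera, camera_info, ctrl
def snap(n,f):
    im=read_camera(n); cv2.imwrite('pics/'+f,cv2.cvtColor(im,cv2.COLOR_RGB2BGR)); return im
def ray(ci,u,v):
    R=np.array(ci['R']);t=np.array(ci['t']);d=R.T@np.array([(u-ci['cx'])/ci['fx'],(v-ci['cy'])/ci['fy'],1]);return -R.T@t,d
def onz(ci,u,v,z):
    o,d=ray(ci,u,v);return o+d*(z-o[2])/d[2]
def proj(ci,X):
    c=np.array(ci['R'])@np.array(X)+np.array(ci['t']);return [ci['fx']*c[0]/c[2]+ci['cx'],ci['fy']*c[1]/c[2]+ci['cy']]
E
python3 - <<'E'
from h import *
print(telemetry.read_state())
for n in['scene','top','wrist']:
    snap(n,n+'0.png'); print(n,camera_info(n))
E
```

```text
{'time_s': 0.0, 'joints': array([ 1.09108834,  0.38425389,  0.01640731,  1.37119936, -0.00629422,
        1.38820849, -0.04649415]), 'qvel': array([-6.26664437e-04,  5.48705538e-04, -1.43359667e-05, -2.14825982e-05,
        9.27266660e-04, -1.16306832e-03, -1.45692437e-03]), 'tau': array([-3.45738772e-05, -6.27599931e+01,  8.44323747e-01, -3.71827662e+01,
        1.65011996e-02,  1.42020907e-02,  1.09119020e-05]), 'tool_pos': array([ 252.82651555, -571.00552691,  230.24886997]), 'orientation': array([ 1.9919217 ,  0.42338228, -1.99288561]), 'contact_force': array([-0.07197521,  0.77411846,  0.5100456 ]), 'moment': array([0.00215589, 0.01933625, 0.03511048]), 'finger_gap': 1.0011909152348686}
scene {'fx': 490.4848483377327, 'fy': 490.4848483377327, 'cx': 323.28305269539266, 'cy': 197.8721666850933, 'R': array([[-0.53566599, -0.84438504,  0.00870942],
       [-0.57656178,  0.35818816, -0.73435534],
       [ 0.61695905, -0.3983907 , -0.67870935]]), 't': array([284.29745813, 374.13722145, 949.7929081 ])}
top {'fx': 364.76749444711953, 'fy': 364.76749444711953, 'cx': 318.82268199164963, 'cy': 202.0915447913435, 'R': array([[-0.02790676, -0.99906689,  0.03296315],
       [-0.99647923,  0.02519614, -0.07996438],
       [ 0.07905922, -0.03507864, -0.99625254]]), 't': array([ -25.42852233,  550.15180941, 1074.51958855])}
wrist {'fx': 330.53219544363844, 'fy': 330.53219544363844, 'cx': 320.1398424716971, 'cy': 195.48892709516124, 'mount': array([[ 5.80002205e-04, -2.99176465e-01,  9.54197624e-01,
        -1.41693291e+02],
       [ 9.99999560e-01, -5.29588619e-04, -7.73888325e-04,
        -7.98226902e-01],
       [ 7.36861375e-04,  9.54197654e-01,  2.99176026e-01,
        -7.68355866e+01],
       [ 0.00000000e+00,  0.00000000e+00,  0.00000000e+00,
         1.00000000e+00]])}
```

View pics/scene0.png

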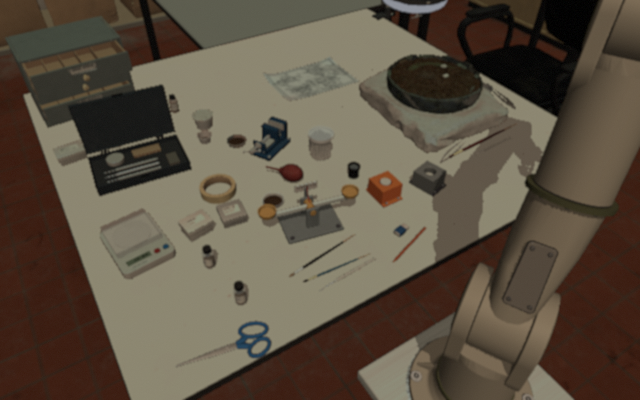

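View pics/top0.png

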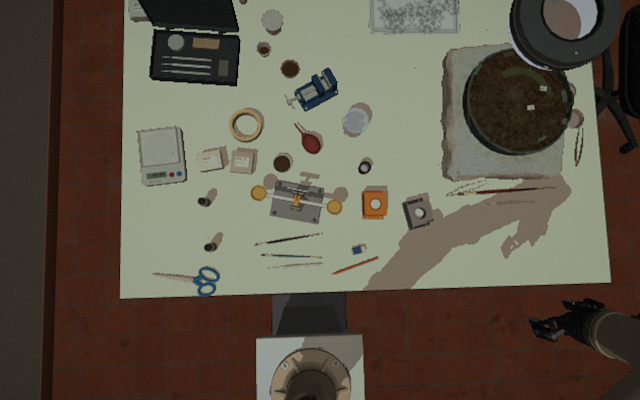

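View pics/wrist0.png

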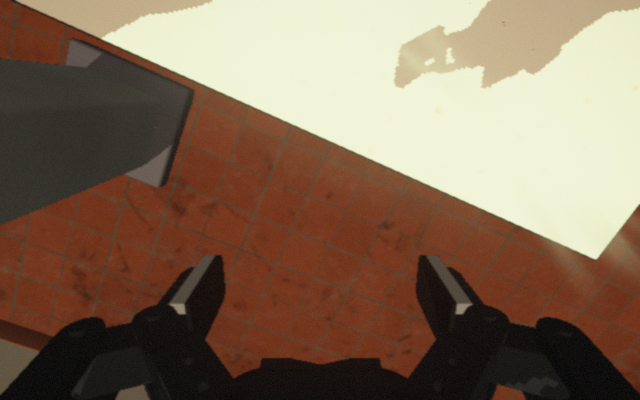

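```bash
python3 - <<'E'
from h import *
im=cv2.imread('pics/top0.png');a=cv2.resize(im[150:270,180:440],None,fx=3,fy=3,interpolation=cv2.INTER_CUBIC);cv2.imwrite('pics/t1.png',a)
im=cv2.imread('pics/scene0.png');a=cv2.resize(im[140:310,190:450],None,fx=3,fy=3,interpolation=cv2.INTER_CUBIC);cv2.imwrite('pics/s1.png',a)
c=camera_info('top');s=camera_info('scene')
for n,u,v,z in[('v1',204,202,62),('v2',209,247,62),('panL',259,193,82),('panR',334,207,82),('bore',419,212,50),('far',265,48,62),('orange',375,204,50),('loupe',365,167,37),('eraser',360,249,13)]:
    X=onz(c,u,v,z);print(n,X.round(),np.round(proj(s,X)),np.hypot(*X[:2]).round())
E
```

```text
v1 [555. 291.  62.] [212. 247.] 626.0
v2 [426. 277.  62.] [241. 282.] 508.0
panL [575. 131.  82.] [269. 210.] 589.0
panR [529. -81.  82.] [351. 190.] 536.0
bore [ 510. -334.   50.] [429. 170.] 610.0
far [1011.  109.   62.] [208. 127.] 1017.0
orange [ 537. -204.   50.] [386. 181.] 575.0
loupe [ 650. -181.   37.] [355. 165.] 675.0
eraser [ 405. -161.   13.] [403. 227.] 436.0
```

View pics/t1.png

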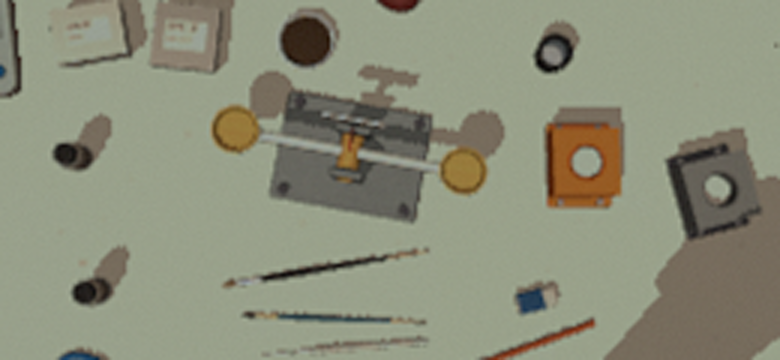

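View pics/s1.png

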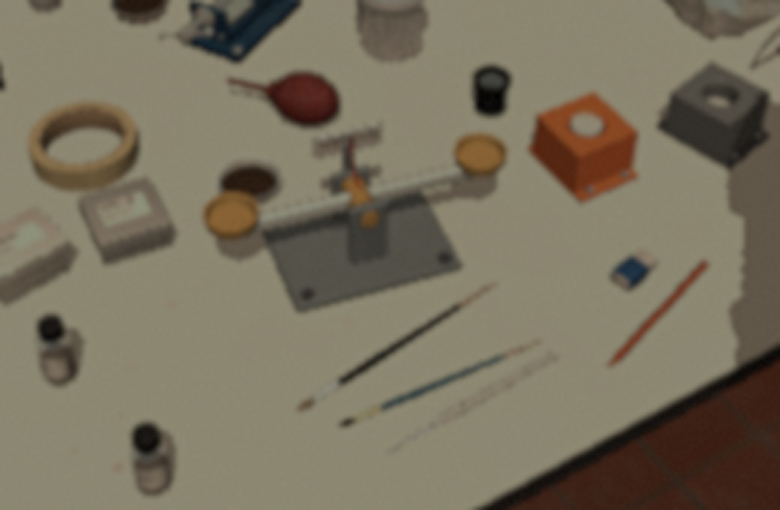

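```bash
cat >> h.py <<'E'
def tri(u1,u2):
    c=camera_info('top');s=camera_info('scene');a,d=ray(c,*u1);b,e=ray(s,*u2)
    d/=np.linalg.norm(d);e/=np.linalg.norm(e)
    k=np.linalg.lstsq(np.c_[d,-e],b-a,rcond=None)[0];p=a+k[0]*d;q=b+k[1]*e
    return (p+q)/2,np.linalg.norm(p-q)
def blobs(m,mn=8):
    n,l,st,ce=cv2.connectedComponentsWithStats(m.astype(np.uint8))
    return [(ce[i].round(1),st[i][:5]) for i in range(1,n) if st[i][4]>=mn]
E
python3 - <<'E'
from h import *
T=cv2.imread('pics/top0.png');S=cv2.imread('pics/scene0.png')
def sub(n,m,x0,y0,x1,y1):
    k=np.zeros(m.shape,bool);k[y0:y1,x0:x1]=m[y0:y1,x0:x1];print(n,blobs(k))
for n,I in(('T',T),('S',S)):
    h=cv2.cvtColor(I,cv2.COLOR_BGR2HSV)
    dark=h[...,2]<55; brass=(h[...,0]>10)&(h[...,0]<26)&(h[...,1]>110)&(h[...,2]>80)
    if n=='T':
        sub('v',dark,190,185,225,260);sub('pan',brass,240,180,350,220)
    else:
        sub('v',dark,195,235,255,310);sub('pan',brass,250,180,370,230)
E
```

```text
v [(array([201.7, 200.8]), array([198, 198,   8,   7,  37], dtype=int32)), (array([208.1, 202.5]), array([206, 199,   4,   7,  15], dtype=int32)), (array([214.1, 245.5]), array([212, 243,   4,   7,  11], dtype=int32)), (array([207.9, 246.9]), array([205, 244,   7,   7,  40], dtype=int32))]
pan [(array([258. , 192.6]), array([251, 185,  15,  16, 188], dtype=int32)), (array([296.2, 200. ]), array([292, 194,   9,  13,  72], dtype=int32)), (array([334.1, 206.4]), array([327, 199,  15,  16, 186], dtype=int32))]
v [(array([206.5, 249.5]), array([203, 246,   8,   8,  50], dtype=int32)), (array([238.4, 286. ]), array([235, 282,   8,  10,  64], dtype=int32))]
pan [(array([349.6, 191.1]), array([342, 185,  16,  14, 180], dtype=int32)), (array([308.4, 202.8]), array([304, 198,  10,  11,  62], dtype=int32)), (array([266.7, 211.2]), array([258, 204,  18,  16, 225], dtype=int32)), (array([312.8, 212.3]), array([310, 210,   6,   5,  21], dtype=int32))]
```

```bash
python3 - <<'E'
from h import *
P={}
for n,a,b in[('v1',(201.7,200.8),(206.5,249.5)),('v2',(207.9,246.9),(238.4,286.)),('pL',(258,192.6),(266.7,211.2)),('pR',(334.1,206.4),(349.6,191.1))]:
    p,e=tri(a,b);print(n,p.round(1),e.round(1),np.linalg.norm(p[:2]))
    P[n]=p
d=P['pL']-P['pR'];print(np.linalg.norm(d),np.degrees(np.arctan2(-d[0],d[1])))
R=Ro.from_rotvec(telemetry.read_state()['orientation']).as_matrix();print(R.round(3))
E
```

```text
v1 [560.  301.3  53.1] 3.2 635.91962193831
v2 [426.6 283.6  52.3] 1.9 512.2754483550858
pL [576.7 134.7  78. ] 1.2 592.2073803677471
pR [532.  -80.9  75.9] 1.5 538.1355067417876
220.24801734742775 -11.69950061848603
[[-0.001  0.405 -0.914]
 [ 0.001 -0.914 -0.405]
 [-1.    -0.002  0.   ]]
```

```bash
cat >> h.py <<'E'
def Rt(jaw,tilt=0):
    a=np.radians(jaw);y=np.array([np.cos(a),np.sin(a),0]);x=np.array([0,0,-1.]);M=np.c_[x,y,np.cross(x,y)]
    return M@Ro.from_rotvec([0,np.radians(tilt),0]).as_matrix()
def plan(p,jaw=-11.7,n=None,tilt=0,hand=0,q=None):
    s=telemetry.read_state();p0=np.array(s['tool_pos']);R0=Ro.from_rotvec(s['orientation']);R1=Ro.from_matrix(Rt(jaw,tilt))
    rv=(R0.inv()*R1).as_rotvec();D=np.array(p)-p0
    k=n or max(1,int(np.ceil(max(np.linalg.norm(D)/60,np.degrees(np.linalg.norm(rv))/10))))
    print('t',s['time_s'],'pos',p0.round(1),'F',np.round(s['contact_force'],1),'gap',round(s['finger_gap'],3),'D',D.round(1),'rows',k,'dist',round(np.linalg.norm(D)))
    for i in range(k):
        R=R0*Ro.from_rotvec(rv*i/k);print([*R.inv().apply(D/k).round(1),*np.degrees(rv/k).round(1),hand])
def wpix(s,u,v,z):
    c=camera_info('wrist');M=np.array(c['mount']);R=Ro.from_rotvec(s['orientation']).as_matrix();p=np.array(s['tool_pos'])
    o=p+R@M[:3,3];d=R@M[:3,:3]@np.array([(u-c['cx'])/c['fx'],(v-c['cy'])/c['fy'],1]);return o+d*(z-o[2])/d[2]
def wproj(s,X):
    c=camera_info('wrist');M=np.array(c['mount']);R=Ro.from_rotvec(s['orientation']).as_matrix();p=np.array(s['tool_pos'])
    q=M[:3,:3].T@(R.T@(np.array(X)-p)-M[:3,3]);return [c['fx']*q[0]/q[2]+c['cx'],c['fy']*q[1]/q[2]+c['cy']]
E
python3 - <<'E'
from h import *
plan([510,-334,230])
E
```

```text
t 0.15 pos [ 252.9 -571.1  230.5] F [-0.8  0.1 -0.1] gap 1.002 D [257.1 237.1  -0.5] rows 6 dist 350
[np.float64(0.1), np.float64(-18.8), np.float64(-55.2), np.float64(-9.1), np.float64(-0.0), np.float64(0.0), 0]
[np.float64(0.1), np.float64(-9.9), np.float64(-57.5), np.float64(-9.1), np.float64(-0.0), np.float64(0.0), 0]
[np.float64(0.1), np.float64(-0.7), np.float64(-58.3), np.float64(-9.1), np.float64(-0.0), np.float64(0.0), 0]
[np.float64(0.1), np.float64(8.5), np.float64(-57.7), np.float64(-9.1), np.float64(-0.0), np.float64(0.0), 0]
[np.float64(0.1), np.float64(17.5), np.float64(-55.6), np.float64(-9.1), np.float64(-0.0), np.float64(0.0), 0]
[np.float64(0.1), np.float64(26.1), np.float64(-52.2), np.float64(-9.1), np.float64(-0.0), np.float64(0.0), 0]
```

>>> step_arm([
  [0,-19,-55,-9,0,0,0],
  [0,-10,-57,-9,0,0,0],
  [0,-1,-58,-9,0,0,0],
  [0,8.5,-58,-9,0,0,0],
  [0,17.5,-55.5,-9,0,0,0],
  [0,26,-52,-9,0,0,0],
])

```text
time_s: 0.9
tool_pos: [508.7, -330.9, 227.5]
orientation: [1.35, 1.115, -1.356]
contact_force: [0.1, -1.0, 0.1]
finger_gap: 1.002
```

```bash
python3 - <<'E'
from h import *
s=telemetry.read_state();print(s);snap('wrist','w1.png')
print(wproj(s,[510,-334,50]))
plan([560,-20,230])
E
```

```text
{'time_s': 0.9, 'joints': array([ 0.73714969,  0.3666829 , -0.28763927,  1.41285991,  0.10509347,
        1.38249509,  0.25174424]), 'qvel': array([-0.51680894,  0.24497649, -0.38914289, -0.28207174,  0.18979247,
        0.08411732,  0.39539866]), 'tau': array([  2.7651152 , -63.47800255,  -2.48393409, -35.29739141,
        -0.50964   ,   0.11076913,  -0.84814757]), 'tool_pos': array([ 508.66995277, -330.86832751,  227.52395053]), 'orientation': array([ 1.34977321,  1.11503366, -1.35586733]), 'contact_force': array([ 0.11845515, -1.02607709,  0.10225689]), 'moment': array([-0.04648744, -0.05065673, -0.01144988]), 'finger_gap': 1.002046496188138}
[np.float64(323.37937074894046), np.float64(176.53613284481386)]
t 0.95 pos [ 515.3 -321.5  227.3] F [ 3.   8.  -0.1] gap 1.002 D [ 44.7 301.5   2.7] rows 6 dist 305
[np.float64(-0.1), np.float64(-1.5), np.float64(-50.8), np.float64(0.3), np.float64(-0.1), np.float64(0.0), 0]
[np.float64(-0.2), np.float64(-1.7), np.float64(-50.8), np.float64(0.3), np.float64(-0.1), np.float64(0.0), 0]
[np.float64(-0.2), np.float64(-1.9), np.float64(-50.8), np.float64(0.3), np.float64(-0.1), np.float64(0.0), 0]
[np.float64(-0.3), np.float64(-2.2), np.float64(-50.8), np.float64(0.3), np.float64(-0.1), np.float64(0.0), 0]
[np.float64(-0.3), np.float64(-2.4), np.float64(-50.7), np.float64(0.3), np.float64(-0.1), np.float64(0.0), 0]
[np.float64(-0.4), np.float64(-2.7), np.float64(-50.7), np.float64(0.3), np.float64(-0.1), np.float64(0.0), 0]
```

View pics/w1.png

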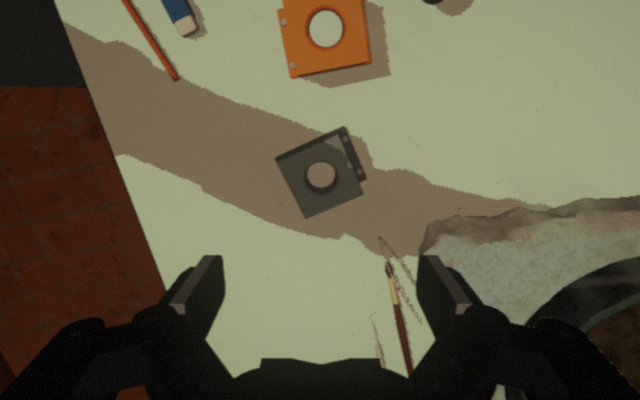

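>>> step_arm([
  [0,-2,-51,0,0,0,0],
  [0,-2,-51,0,0,0,0],
  [0,-2,-51,0,0,0,0],
  [0,-2,-51,0,0,0,0],
  [0,-2,-51,0,0,0,0],
  [0,-2,-40,0,0,0,0],
  [0,0,0,0,0,0,0],
  [0,0,0,0,0,0,0],
])

```text
time_s: 1.95
tool_pos: [554.9, -19.1, 226.3]
orientation: [1.339, 1.132, -1.339]
contact_force: [1.1, -0.9, 0.3]
finger_gap: 1.0
```

```bash
python3 - <<'E'
from h import *
s=telemetry.read_state();snap('wrist','w2.png')
for X in([576.7,134.7,78],[532,-80.9,78]):print(wproj(s,X))
plan([520,200,230])
E
```

```text
[np.float64(314.9990912998757), np.float64(-12.429989780251873)]
[np.float64(309.4765060073577), np.float64(247.4671705256218)]
t 2.0 pos [554.8 -18.8 226.3] F [ 0.5  1.  -0.6] gap 0.997 D [-34.8 218.8   3.7] rows 4 dist 222
[np.float64(-0.4), np.float64(-18.1), np.float64(-52.4), np.float64(0.4), np.float64(-0.1), np.float64(0.1), 0]
[np.float64(-0.5), np.float64(-18.5), np.float64(-52.2), np.float64(0.4), np.float64(-0.1), np.float64(0.1), 0]
[np.float64(-0.7), np.float64(-18.9), np.float64(-52.1), np.float64(0.4), np.float64(-0.1), np.float64(0.1), 0]
[np.float64(-0.8), np.float64(-19.2), np.float64(-51.9), np.float64(0.4), np.float64(-0.1), np.float64(0.1), 0]
```

View pics/w2.png

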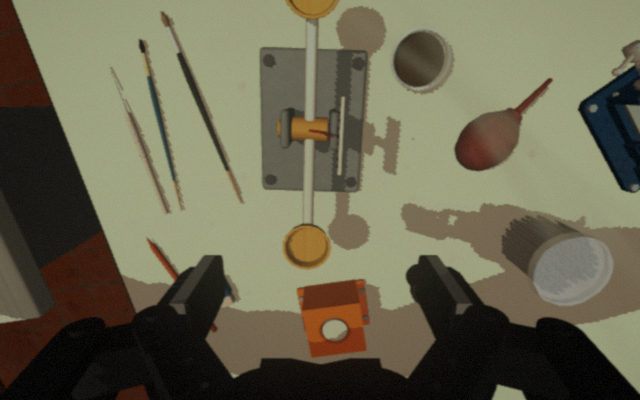

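>>> step_arm([
  [0,-24,-53,0,0,0,0],
  [0,-24,-53,0,0,0,0],
  [0,-24,-53,0,0,0,0],
  [0,-24,-53,0,0,0,0],
  [0,-24,-53,0,0,0,0],
  [0,-3,-10,0,0,0,0],
  [0,0,0,0,0,0,0],
])

```text
time_s: 2.88
tool_pos: [486.1, 269.2, 227.7]
orientation: [1.355, 1.118, -1.357]
contact_force: [0.7, -0.8, -1.0]
finger_gap: 0.998
```

```bash
python3 - <<'E'
from h import *
s=telemetry.read_state();snap('wrist','w3.png')
for X in([560,301.3,62],[426.6,283.6,62]):print(wproj(s,X))
plan([426.6,283.6,100])
E
```

```text
[np.float64(393.9511065472266), np.float64(128.67813607109454)]
[np.float64(257.8076173851636), np.float64(174.93889499907687)]
t 2.925 pos [486.2 268.9 227.7] F [ 0.6  0.1 -0.5] gap 1.001 D [ -59.6   14.7 -127.7] rows 3 dist 142
[np.float64(42.7), np.float64(-20.1), np.float64(-0.7), np.float64(0.1), np.float64(-0.1), np.float64(0.1), 0]
[np.float64(42.7), np.float64(-20.2), np.float64(-0.7), np.float64(0.1), np.float64(-0.1), np.float64(0.1), 0]
[np.float64(42.6), np.float64(-20.3), np.float64(-0.8), np.float64(0.1), np.float64(-0.1), np.float64(0.1), 0]
```

View pics/w3.png

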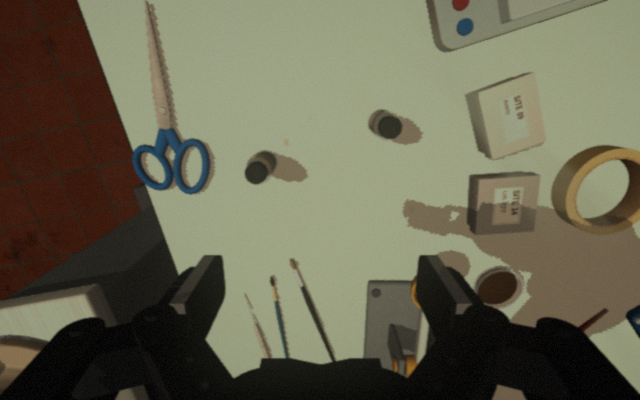

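>>> step_arm([
  [43,-20.5,-1,0,0,0,0],
  [43,-20.5,-1,0,0,0,0],
  [35,-20.5,-1,0,0,0,0],
  [0,0,0,0,0,0,0],
])

```text
time_s: 3.42
tool_pos: [430.3, 275.5, 104.3]
orientation: [1.366, 1.105, -1.367]
contact_force: [0.7, -0.6, -0.6]
finger_gap: 0.998
```

```bash
python3 - <<'E'
from h import *
plan([426,285,29])
E
```

```text
t 3.425 pos [430.3 275.5 104.3] F [ 0.7 -0.6 -0.6] gap 0.998 D [ -4.3   9.5 -75.3] rows 2 dist 76
[np.float64(37.7), np.float64(-3.0), np.float64(-4.1), np.float64(-0.3), np.float64(-0.1), np.float64(0.1), 0]
[np.float64(37.6), np.float64(-3.0), np.float64(-4.1), np.float64(-0.3), np.float64(-0.1), np.float64(0.1), 0]
```

>>> step_arm([
  [37,-3,-4,0,0,0,0],
  [35,-3,-4,0,0,0,0],
  [0,0,0,0,0,0,0],
])

```text
time_s: 3.8
tool_pos: [434.8, 281.0, 35.5]
orientation: [1.379, 1.094, -1.368]
contact_force: [-0.4, -0.5, 0.7]
finger_gap: 0.999
```

```bash
python3 - <<'E'
from h import *
plan([426,285,29])
snap('wrist','w4.png')
E
```

```text
t 3.8 pos [434.8 281.   35.5] F [-0.4 -0.5  0.7] gap 0.999 D [-8.8  4.  -6.5] rows 1 dist 12
[np.float64(6.5), np.float64(-9.5), np.float64(-1.9), np.float64(-1.2), np.float64(-0.3), np.float64(-0.2), 0]
```

View pics/w4.png

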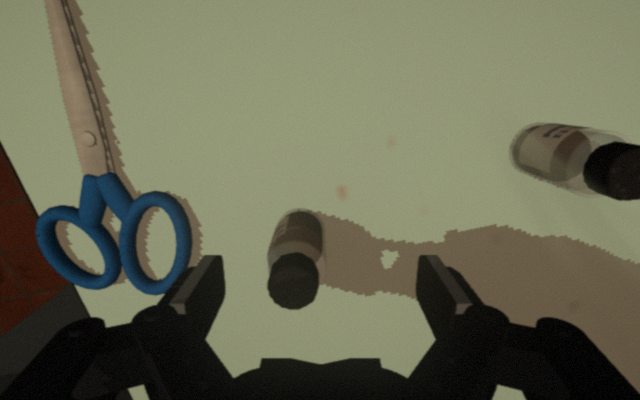

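```bash
python3 - <<'E'
from h import *
s=telemetry.read_state();print(s['joints'].round(3),wpix(s,292,282,58), wproj(s,[426,285,62]))
E
```

```text
[-0.131  0.409 -0.604  1.874  0.285  0.936 -1.092] [424.41415646 285.81860648  58.        ] [np.float64(295.5473095982733), np.float64(288.29148972142065)]
```

>>> step_arm([
  [6,-10.5,-3,-1,0,0,0],
  [0,0,0,0,0,0,0],
])

```text
time_s: 4.1
tool_pos: [428.8, 287.4, 34.2]
orientation: [1.374, 1.101, -1.349]
contact_force: [-0.2, -0.5, 0.4]
finger_gap: 1.003
```

```bash
python3 - <<'E'
from h import *
plan([425,286,29])
E
```

```text
t 4.1 pos [428.8 287.4  34.2] F [-0.2 -0.5  0.4] gap 1.003 D [-3.8 -1.4 -5.2] rows 1 dist 7
[np.float64(5.1), np.float64(-3.5), np.float64(2.2), np.float64(-0.3), np.float64(-0.6), np.float64(-0.6), 0]
```

>>> step_arm([
  [6,-4,2,0,-0.5,-0.5,0],
  [0,0,0,0,0,0,0],
  [3,0,0,0,0,0,0],
  [0,0,0,0,0,0,0],
])

```text
time_s: 4.6
tool_pos: [425.3, 286.5, 26.1]
orientation: [1.365, 1.101, -1.359]
contact_force: [-0.5, -0.6, 0.6]
finger_gap: 0.998
```

```bash
python3 - <<'E'
from h import *
plan([425,286,29]);print(telemetry.read_state()['joints'].round(3))
E
```

```text
t 4.6 pos [425.3 286.5  26.1] F [-0.5 -0.6  0.6] gap 0.998 D [-0.3 -0.5  2.9] rows 1 dist 3
[np.float64(-2.9), np.float64(-0.1), np.float64(0.6), np.float64(-0.3), np.float64(-0.1), np.float64(-0.2), 0]
[-0.149  0.419 -0.606  1.892  0.298  0.917 -1.108]
```

>>> step_arm([
  [-3,0,0,0,0,0,0],
  [0,0,0,0,0,0,255],
  [0,0,0,0,0,0,255],
  [0,0,0,0,0,0,255],
  [0,0,0,0,0,0,255],
  [0,0,0,0,0,0,255],
  [0,0,0,0,0,0,255],
])

```text
time_s: 5.48
tool_pos: [425.4, 286.6, 29.5]
orientation: [1.365, 1.101, -1.359]
contact_force: [-0.2, 0.0, 1.2]
finger_gap: 0.313
```

```bash
python3 - <<'E'
from h import *
plan([425,286,29]);snap('wrist','w5.png')
E
```

```text
t 5.475 pos [425.4 286.6  29.5] F [-0.2  0.   1.2] gap 0.313 D [-0.4 -0.6 -0.5] rows 1 dist 1
[np.float64(0.5), np.float64(-0.2), np.float64(0.7), np.float64(-0.3), np.float64(-0.1), np.float64(-0.2), 0]
```

View pics/w5.png

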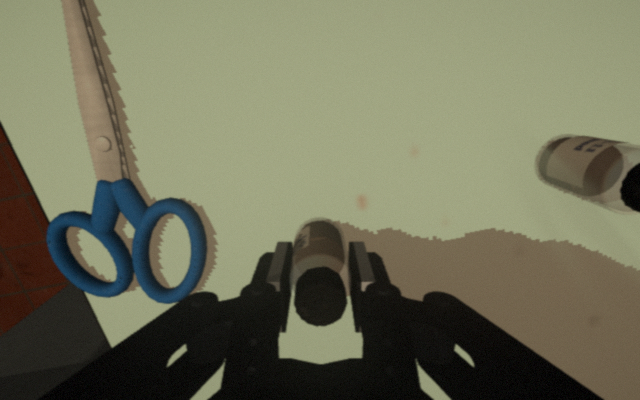

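>>> step_arm([
  [-40,0,0,0,0,0,255],
  [-60,0,0,0,0,0,255],
  [-50,0,0,0,0,0,255],
  [0,0,0,0,0,0,255],
])

```text
time_s: 6.02
tool_pos: [424.0, 285.8, 182.3]
orientation: [1.362, 1.102, -1.362]
contact_force: [0.8, -0.4, -1.0]
finger_gap: 0.311
```

```bash
python3 - <<'E'
from h import *
s=telemetry.read_state();snap('wrist','w6.png');print(s['contact_force'].round(2))
p=s['tool_pos']
print(wpix(s,320,297,p[2]+32.5)-p, Ro.from_rotvec(s['orientation']).as_matrix().round(3))
plan([550,0,182])
E
```

```text
[ 0.82 -0.45 -1.02]
[ 0.14756798  2.46535    32.5       ] [[ 0.     0.978 -0.208]
 [-0.    -0.208 -0.978]
 [-1.     0.     0.   ]]
t 6.075 pos [423.1 284.8 180.1] F [ 0.8 -0.2 -2.1] gap 0.311 D [ 126.9 -284.8    1.9] rows 6 dist 312
[np.float64(-0.3), np.float64(30.6), np.float64(42.0), np.float64(-0.1), np.float64(0.0), np.float64(0.0), 0]
[np.float64(-0.3), np.float64(30.5), np.float64(42.1), np.float64(-0.1), np.float64(0.0), np.float64(0.0), 0]
[np.float64(-0.3), np.float64(30.5), np.float64(42.1), np.float64(-0.1), np.float64(0.0), np.float64(0.0), 0]
[np.float64(-0.3), np.float64(30.5), np.float64(42.1), np.float64(-0.1), np.float64(0.0), np.float64(0.0), 0]
[np.float64(-0.3), np.float64(30.4), np.float64(42.1), np.float64(-0.1), np.float64(0.0), np.float64(0.0), 0]
[np.float64(-0.3), np.float64(30.4), np.float64(42.2), np.float64(-0.1), np.float64(0.0), np.float64(0.0), 0]
```

View pics/w6.png

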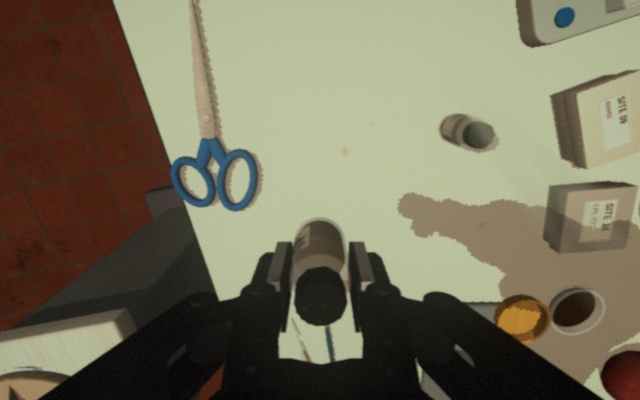

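>>> step_arm([
  [0,26,48,0,0,0,255],
  [0,26,48,0,0,0,255],
  [0,26,48,0,0,0,255],
  [0,26,48,0,0,0,255],
  [0,26,48,0,0,0,255],
  [0,26,48,0,0,0,255],
  [0,20,40,0,0,0,255],
  [0,0,0,0,0,0,255],
  [0,0,0,0,0,0,255],
])

```text
time_s: 7.2
tool_pos: [521.9, -84.6, 163.8]
orientation: [1.344, 1.12, -1.383]
contact_force: [0.3, 0.6, -1.4]
finger_gap: 0.313
```

```bash
python3 - <<'E'
from h import *
s=telemetry.read_state();snap('wrist','w7.png')
for X in([531,-80,82],[531,-80,74]):print(wproj(s,X))
plan([529.5,-82,125])
E
```

```text
[np.float64(334.73465026646454), np.float64(196.18873617343212)]
[np.float64(334.5549774988982), np.float64(192.81898079525084)]
t 7.25 pos [521.8 -84.9 163.8] F [-0.6  0.  -1.8] gap 0.311 D [  7.7   2.9 -38.8] rows 1 dist 40
[np.float64(38.6), np.float64(8.0), np.float64(-4.7), np.float64(-0.2), np.float64(0.5), np.float64(1.5), 0]
```

View pics/w7.png

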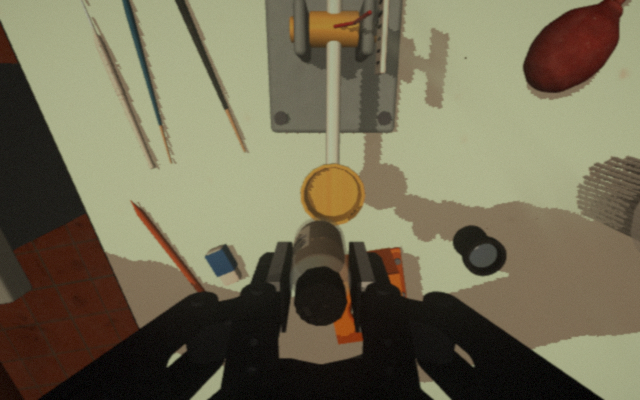

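```bash
cat >> h.py <<'E'
def brass(f,x0,y0,x1,y1):
    h=cv2.cvtColor(cv2.imread('pics/'+f),cv2.COLOR_BGR2HSV);m=((h[...,0]>10)&(h[...,0]<28)&(h[...,1]>100)&(h[...,2]>70)).astype(np.uint8)
    k=np.zeros_like(m);k[y0:y1,x0:x1]=m[y0:y1,x0:x1];c=max(cv2.findContours(k,0,2)[0],key=cv2.contourArea);return cv2.fitEllipse(cv2.convexHull(c)),c[:,0].min(0),c[:,0].max(0)
E
python3 - <<'E'
from h import *
s=telemetry.read_state()
e=brass('w7.png',280,150,390,235);print(e,wpix(s,*e[0][0],82),wpix(s,*e[0][0],79))
E
```

```text
(((332.31451416015625, 193.96890258789062), (61.905731201171875, 65.02166748046875), 84.41221618652344), array([300, 163], dtype=int32), array([365, 225], dtype=int32)) [529.50075539 -78.42633632  82.        ] [529.34251652 -79.36447298  79.        ]
```

>>> step_arm([
  [20,4,-2.5,0,0,0.8,255],
  [20,4,-2.5,0,0,0.8,255],
  [0,0,0,0,0,0,255],
])

```text
time_s: 7.62
tool_pos: [529.1, -77.5, 121.8]
orientation: [1.35, 1.101, -1.359]
contact_force: [-0.7, 0.5, -1.3]
finger_gap: 0.312
```

```bash
python3 - <<'E'
from h import *
s=telemetry.read_state();snap('wrist','w8.png');snap('scene','s8.png')
print(wproj(s,[529.5,-79,82]))
plan([529,-81.4,108])
a=cv2.imread('pics/s8.png')[140:270,260:430];cv2.imwrite('pics/s8c.png',cv2.resize(a,None,fx=4,fy=4,interpolation=3))
E
```

```text
[np.float64(321.80467007474715), np.float64(230.1272734239769)]
t 7.725 pos [530.3 -78.1 123.6] F [ 0.6 -0.3 -0.7] gap 0.31 D [ -1.3  -3.3 -15.6] rows 1 dist 16
[np.float64(15.6), np.float64(-0.7), np.float64(3.4), np.float64(0.1), np.float64(0.4), np.float64(-0.2), 0]
```

View pics/w8.png

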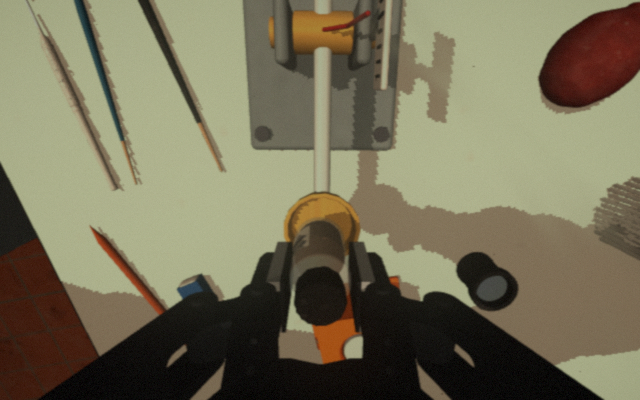

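View pics/s8c.png

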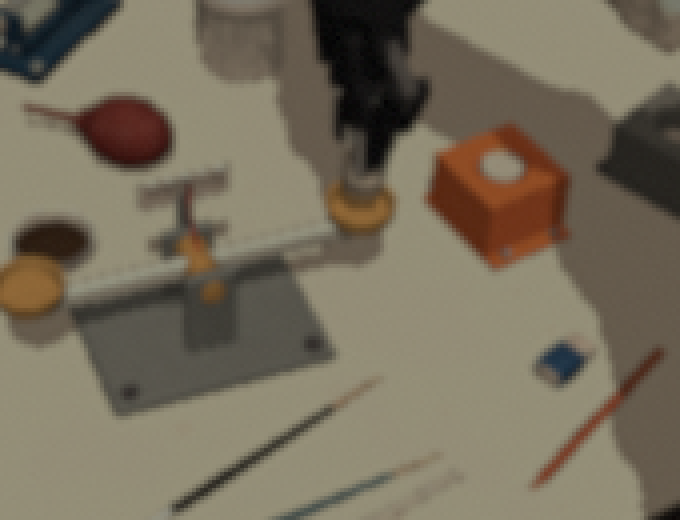

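>>> step_arm([
  [6,-0.5,3,0,0.3,0,255],
  [0,0,0,0,0,0,255],
  [6,0,0,0,0,0,255],
  [0,0,0,0,0,0,255],
])

```text
time_s: 8.22
tool_pos: [530.1, -81.4, 112.8]
orientation: [1.357, 1.1, -1.352]
contact_force: [-0.1, -0.1, -1.0]
finger_gap: 0.312
```

```bash
python3 - <<'E'
from h import *
s=telemetry.read_state();snap('wrist','w9.png');e=brass('w9.png',270,180,380,280);print(e,wproj(s,[529.5,-79,82]))
plan([529,-81.4,105]);print(Ro.from_rotvec(s['orientation']).as_matrix().round(3))
E
```

```text
(((318.1447448730469, 228.2782440185547), (75.13627624511719, 80.6398696899414), 88.57615661621094), array([278, 191], dtype=int32), array([358, 256], dtype=int32)) [np.float64(318.4000490039173), np.float64(230.98057636236894)]
t 8.275 pos [530.4 -81.4 113.2] F [ 0.7  0.2 -0.6] gap 0.31 D [-1.4 -0.  -8.2] rows 1 dist 8
[np.float64(8.2), np.float64(-1.5), np.float64(0.3), np.float64(0.1), np.float64(0.1), np.float64(-0.4), 0]
[[ 0.006  0.98  -0.2  ]
 [-0.004 -0.2   -0.98 ]
 [-1.     0.007  0.002]]
```

View pics/w9.png

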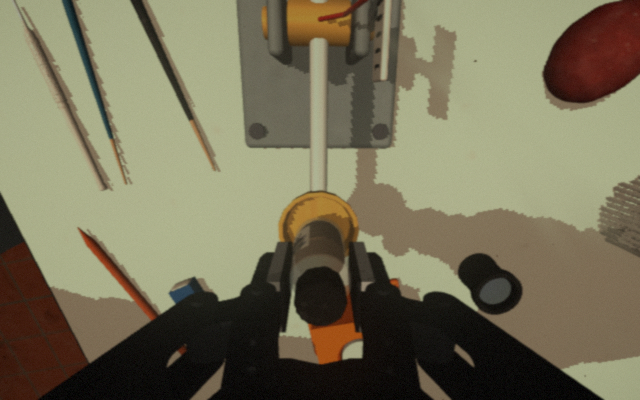

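```bash
python3 - <<'E'
from h import *
s=telemetry.read_state()
for y in(-80,-79,-78): print(y,wproj(s,[529.5+.2*23.5,y+.979*23.5,82]),wproj(s,[529.5+.2*14,y-2.4+2.4+.979*14,83.5]))
p=s['tool_pos'];print(wproj(s,[p[0]+.5+2.8,p[1]+2.4+13.7,p[2]-29.5]))
E
```

```text
-80 [np.float64(318.0569811679526), np.float64(192.89734983805332)] [np.float64(318.1121324869997), np.float64(210.1670982799415)]
-79 [np.float64(317.68494274062573), np.float64(191.1822698599443)] [np.float64(317.74310015783817), np.float64(208.49358993893313)]
-78 [np.float64(317.31168082973704), np.float64(189.46154967908666)] [np.float64(317.37286375941574), np.float64(206.81462131764025)]
[np.float64(320.2879878051127), np.float64(208.12583974219996)]
```

```bash
python3 - <<'E'
from h import *
a=[cv2.resize(cv2.imread(f'pics/{n}.png')[180:340,260:380],None,fx=3,fy=3,interpolation=3) for n in('w5','w9')]
cv2.imwrite('pics/z1.png',np.hstack(a))
s=telemetry.read_state();p=s['tool_pos'];R=Ro.from_rotvec(s['orientation']).as_matrix()
for oz in(-2.4,0,2.4):
    print(oz,[np.round(wproj(s,p+R@np.array(q)),0) for q in([29.5,0,oz-14],[29.5,-14,oz],[-32.5,0,oz-12],[-32.5,0,oz],[-32.5,0,oz+12],[-32.5,12,oz])])
E
```

```text
-2.4 [array([321., 208.]), array([296., 232.]), array([321., 269.]), array([321., 297.]), array([321., 323.]), array([352., 297.])]
0 [array([321., 212.]), array([296., 236.]), array([321., 275.]), array([321., 302.]), array([321., 328.]), array([352., 302.])]
2.4 [array([321., 216.]), array([296., 240.]), array([321., 281.]), array([321., 308.]), array([321., 333.]), array([352., 308.])]
```

View pics/z1.png

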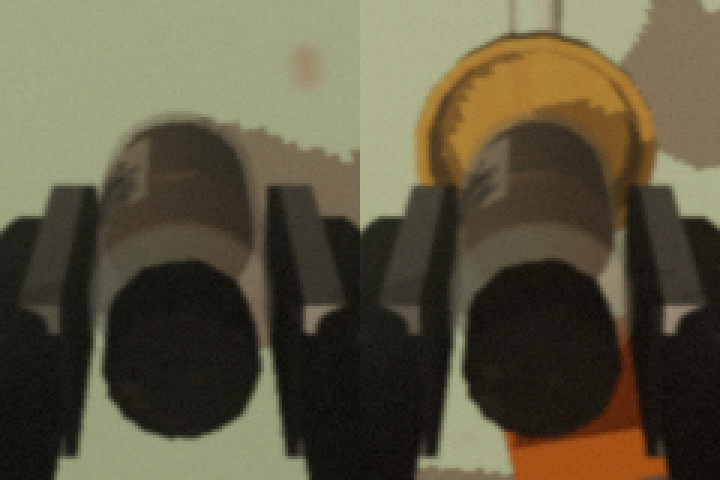

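```bash
python3 - <<'E'
from h import *
s=telemetry.read_state();p=s['tool_pos'];R=Ro.from_rotvec(s['orientation']).as_matrix()
a=R.T@(wpix(s,319.5,217,p[2]-29.5)-p);b=R.T@(wpix(s,318,191,82)-p)
print('vial c',a+[0,0,14],'pan c',b+[0,0,23.5])
E
```

```text
vial c [29.47253206 -0.66082491  2.72038435] pan c [31.15564911 -1.46340034 -2.30677349]
```

>>> step_arm([
  [5,-1,-3,0,0,0,255],
  [0,0,0,0,0,0,255],
])

```text
time_s: 8.52
tool_pos: [530.1, -77.9, 107.9]
orientation: [1.358, 1.099, -1.352]
contact_force: [-1.1, 0.5, -0.2]
finger_gap: 0.311
```

```bash
python3 - <<'E'
from h import *
s=telemetry.read_state();snap('wrist','w10.png');snap('scene','s10.png')
plan([529,-78.8,105])
a=cv2.imread('pics/s10.png')[165:215,325:375];cv2.imwrite('pics/s10c.png',cv2.resize(a,None,fx=8,fy=8,interpolation=3))
c=camera_info('scene')
for X in ([529.5,-79,82],[529.5,-79,74],[529.5+.2*23.5,-79+23,82],[529.5-.2*23.5,-79-23,82]):print((np.array(proj(c,X))-[325,165])*8)
E
```

```text
t 8.625 pos [530.5 -78.3 108.4] F [ 0.5 -0.5 -0.7] gap 0.311 D [-1.5 -0.5 -3.4] rows 1 dist 4
[np.float64(3.4), np.float64(-1.4), np.float64(0.8), np.float64(0.1), np.float64(0.1), np.float64(-0.5), 0]
[199.59262992 201.35593682]
[198.45430079 219.95048442]
[131.5782544  218.45600145]
[266.9300496  184.42607135]
```

View pics/s10c.png

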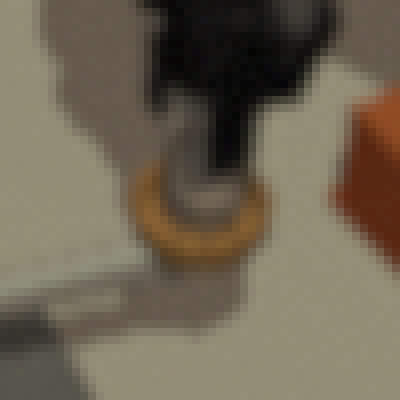

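>>> step_arm([
  [3,-1,0,0,0,0,255],
  [0,0,0,0,0,0,255],
])

```text
time_s: 8.88
tool_pos: [529.5, -78.2, 105.3]
orientation: [1.358, 1.098, -1.351]
contact_force: [0.5, 0.0, -0.6]
finger_gap: 0.31
```

```bash
python3 - <<'E'
from h import *
plan([530,-78,104])
E
```

```text
t 8.875 pos [529.5 -78.2 105.3] F [ 0.5  0.  -0.6] gap 0.31 D [ 0.5  0.2 -1.3] rows 1 dist 1
[np.float64(1.3), np.float64(0.4), np.float64(-0.3), np.float64(0.1), np.float64(0.1), np.float64(-0.5), 0]
```

>>> step_arm([
  [2,0,0,0,0,0,255],
  [2,0,0,0,0,0,255],
  [2,0,0,0,0,0,255],
  [2,0,0,0,0,0,255],
  [0,0,0,0,0,0,255],
  [0,0,0,0,0,0,255],
])

```text
time_s: 9.62
tool_pos: [529.6, -78.6, 96.8]
orientation: [1.358, 1.098, -1.352]
contact_force: [-0.1, -0.2, -0.2]
finger_gap: 0.312
```

```bash
python3 - <<'E'
from h import *
plan([530,-78,104]);snap('scene','s11.png')
a=cv2.imread('pics/s11.png')[160:230,240:380];cv2.imwrite('pics/s11c.png',cv2.resize(a,None,fx=5,fy=5,interpolation=3))
E
```

```text
t 9.625 pos [529.6 -78.6  96.8] F [-0.1 -0.2 -0.2] gap 0.312 D [0.4 0.6 7.2] rows 1 dist 7
[np.float64(-7.2), np.float64(0.3), np.float64(-0.6), np.float64(0.1), np.float64(0.1), np.float64(-0.5), 0]
```

View pics/s11c.png

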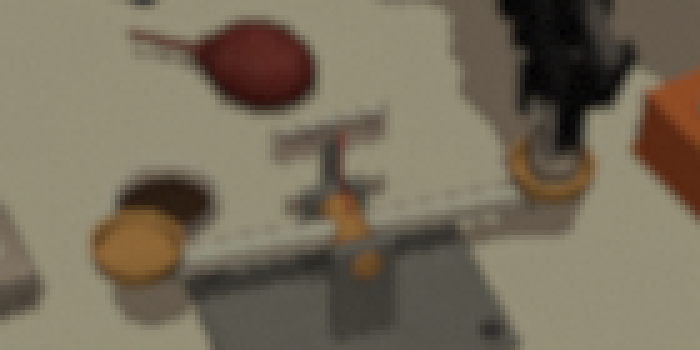

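>>> step_arm([
  [0,0,0,0,0,0,150],
  [0,0,0,0,0,0,150],
  [0,0,0,0,0,0,130],
  [0,0,0,0,0,0,100],
  [0,0,0,0,0,0,50],
  [0,0,0,0,0,0,0],
  [0,0,0,0,0,0,0],
])

```text
time_s: 10.55
tool_pos: [530.1, -78.3, 97.4]
orientation: [1.359, 1.097, -1.351]
contact_force: [-0.6, -0.3, -0.1]
finger_gap: 0.997
```

```bash
python3 - <<'E'
from h import *
plan([530,-78,104]);snap('scene','s12.png');snap('wrist','w12.png')
a=cv2.imread('pics/s12.png')[160:230,240:380];cv2.imwrite('pics/s12c.png',cv2.resize(a,None,fx=5,fy=5,interpolation=3))
E
```

```text
t 10.55 pos [530.1 -78.3  97.4] F [-0.6 -0.3 -0.1] gap 0.997 D [-0.1  0.3  6.6] rows 1 dist 7
[np.float64(-6.6), np.float64(-0.1), np.float64(-0.3), np.float64(0.1), np.float64(0.1), np.float64(-0.6), 0]
```

View pics/s12c.png

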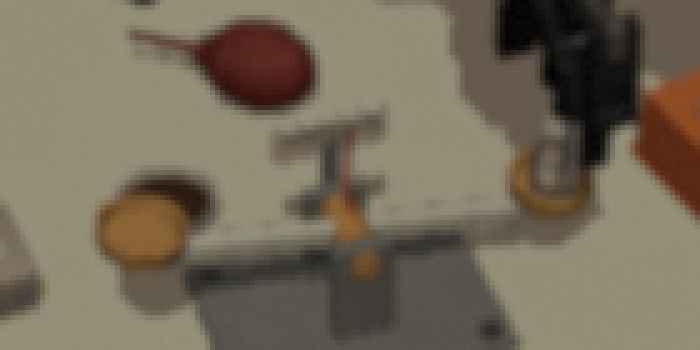

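View pics/w12.png

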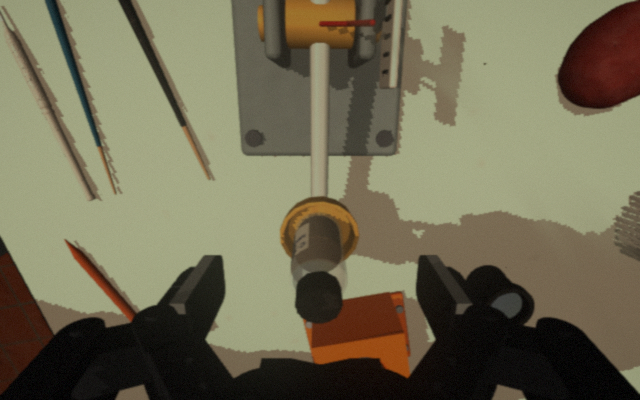

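>>> step_arm([
  [-40,0,0,0,0,0,0],
  [-60,0,0,0,0,0,0],
  [-20,-5,-30,0,0,0,0],
  [0,-8,-54,0,0,0,0],
  [0,-8,-54,0,0,0,0],
  [0,-8,-54,0,0,0,0],
  [0,-8,-54,0,0,0,0],
  [0,-8,-54,0,0,0,0],
  [0,-8,-54,0,0,0,0],
  [0,0,0,0,0,0,0],
])

```text
time_s: 11.9
tool_pos: [549.8, 288.6, 219.9]
orientation: [1.365, 1.094, -1.354]
contact_force: [-1.0, -0.2, 0.2]
finger_gap: 1.0
```

```bash
python3 - <<'E'
from h import *
s=telemetry.read_state();snap('wrist','w13.png');snap('scene','s13.png');print(wproj(s,[558.3,303,62]))
a=cv2.imread('pics/s13.png')[160:230,240:380];cv2.imwrite('pics/s13c.png',cv2.resize(a,None,fx=5,fy=5,interpolation=3))
plan([558.3,302,110])
E
```

```text
[np.float64(324.55890783620845), np.float64(161.87579089294408)]
t 12.0 pos [551.8 283.3 220. ] F [ 0.3 -0.1  0.5] gap 1.002 D [   6.5   18.7 -110. ] rows 2 dist 112
[np.float64(55.0), np.float64(0.5), np.float64(-10.0), np.float64(-0.3), np.float64(0.1), np.float64(-0.3), 0]
[np.float64(55.0), np.float64(0.9), np.float64(-9.9), np.float64(-0.3), np.float64(0.1), np.float64(-0.3), 0]
```

View pics/w13.png

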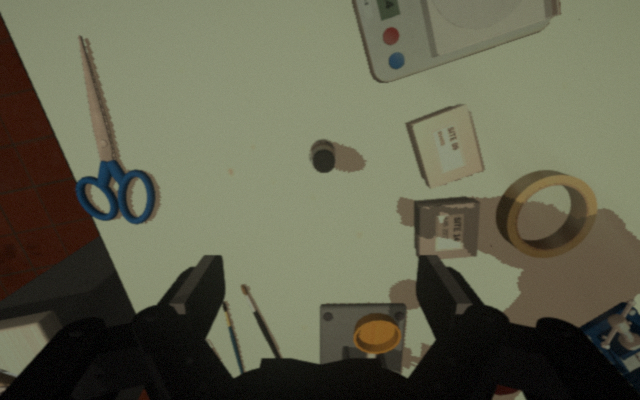

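View pics/s13c.png

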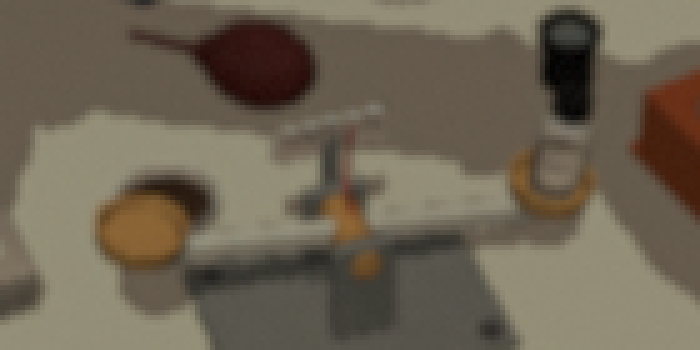

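>>> step_arm([
  [55,0,-10,0,0,0,60],
  [50,0,-9,0,0,0,60],
  [0,0,0,0,0,0,60],
])

```text
time_s: 12.38
tool_pos: [560.8, 295.2, 114.3]
orientation: [1.375, 1.078, -1.363]
contact_force: [-0.0, -0.0, 1.0]
finger_gap: 0.764
```

```bash
python3 - <<'E'
from h import *
s=telemetry.read_state();snap('wrist','w14.png')
plan([557,302,29])
E
```

```text
t 12.425 pos [562.3 295.7 117.1] F [ 0.4 -0.7 -0. ] gap 0.764 D [ -5.3   6.3 -88.1] rows 2 dist 88
[np.float64(44.0), np.float64(-4.2), np.float64(-2.6), np.float64(-0.6), np.float64(0.1), np.float64(-0.6), 0]
[np.float64(44.0), np.float64(-3.7), np.float64(-2.6), np.float64(-0.6), np.float64(0.1), np.float64(-0.6), 0]
```

View pics/w14.png

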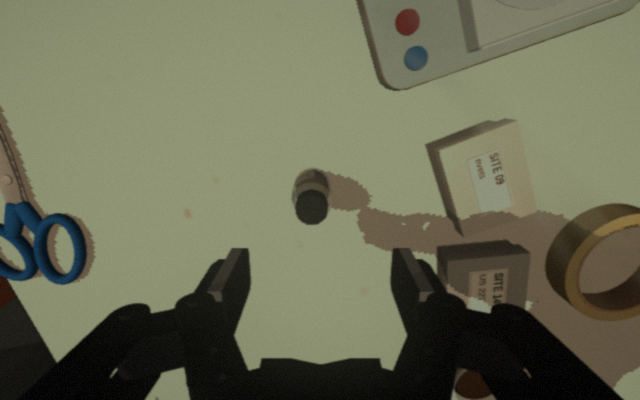

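>>> step_arm([
  [40,-4,-2.5,-0.5,0,-0.5,60],
  [30,-4,-2.5,-0.5,0,-0.5,60],
  [0,0,0,0,0,0,60],
])

```text
time_s: 12.8
tool_pos: [563.3, 300.2, 55.5]
orientation: [1.373, 1.092, -1.353]
contact_force: [-0.3, -0.6, 0.8]
finger_gap: 0.765
```

```bash
python3 - <<'E'
from h import *
s=telemetry.read_state();snap('wrist','w15.png')
plan([557,302,29])
E
```

```text
t 12.85 pos [564.4 300.6  57.2] F [ 0.5 -0.   0.9] gap 0.762 D [ -7.4   1.4 -28.2] rows 1 dist 29
[np.float64(28.0), np.float64(-8.0), np.float64(0.4), np.float64(-0.6), np.float64(-0.3), np.float64(-0.9), 0]
```

View pics/w15.png

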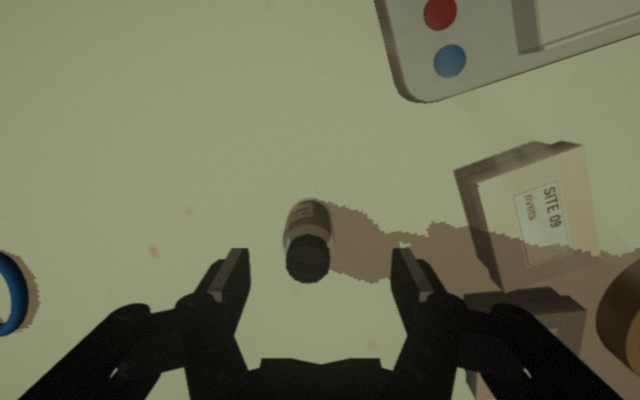

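```bash
python3 - <<'E'
from h import *
s=telemetry.read_state();p=s['tool_pos'];R=Ro.from_rotvec(s['orientation']).as_matrix()
for u,v,z in((467,293,20),(500,290,20),(455,172,20),(308,258,62)):
    X=wpix(s,u,v,z);print(X.round(1),(R.T@(X-p)).round(1))
E
```

```text
[645.8 238.8  20. ] [38.4 92.  43.4]
[666.3 236.3  20. ] [ 38.7 112.6  41.4]
[645.8 318.6  20. ] [ 38.6  75.1 -34.6]
[559.5 306.1  62. ] [-4.9 -5.9 -4.3]
```

>>> step_arm([
  [18,-7,-1.5,-0.5,0,-0.5,60],
  [12,0,0,0,0,0,60],
  [0,0,0,0,0,0,60],
])

```text
time_s: 13.22
tool_pos: [560.8, 304.3, 30.3]
orientation: [1.372, 1.1, -1.345]
contact_force: [-0.2, -0.1, -0.8]
finger_gap: 0.765
```

```bash
python3 - <<'E'
from h import *
plan([558,303,29])
E
```

```text
t 13.225 pos [560.8 304.3  30.3] F [-0.2 -0.1 -0.8] gap 0.765 D [-2.8 -1.3 -1.3] rows 1 dist 3
[np.float64(1.2), np.float64(-2.5), np.float64(1.8), np.float64(-0.1), np.float64(-0.5), np.float64(-0.7), 0]
```

>>> step_arm([
  [1,-2.5,2,0,-0.5,-0.5,60],
  [0,0,0,0,0,0,120],
  [0,0,0,0,0,0,160],
  [0,0,0,0,0,0,255],
  [0,0,0,0,0,0,255],
  [0,0,0,0,0,0,255],
])

```text
time_s: 13.98
tool_pos: [558.2, 303.2, 30.2]
orientation: [1.362, 1.101, -1.356]
contact_force: [-0.9, -0.1, -0.3]
finger_gap: 0.308
```

```bash
python3 - <<'E'
from h import *
s=telemetry.read_state();snap('wrist','w16.png')
plan([558,303,29]);print(Ro.from_rotvec(s['orientation']).as_matrix().round(3))
cv2.imwrite('pics/z2.png',cv2.resize(cv2.imread('pics/w16.png')[180:340,260:380],None,fx=4,fy=4,interpolation=3))
E
```

```text
t 14.025 pos [558.2 303.2  30.2] F [-1.2 -0.3 -0.3] gap 0.311 D [-0.2 -0.2 -1.2] rows 1 dist 1
[np.float64(1.2), np.float64(-0.2), np.float64(0.3), np.float64(-0.1), np.float64(-0.0), np.float64(-0.2), 0]
[[ 0.004  0.979 -0.205]
 [-0.    -0.205 -0.979]
 [-1.     0.004 -0.001]]
```

View pics/z2.png

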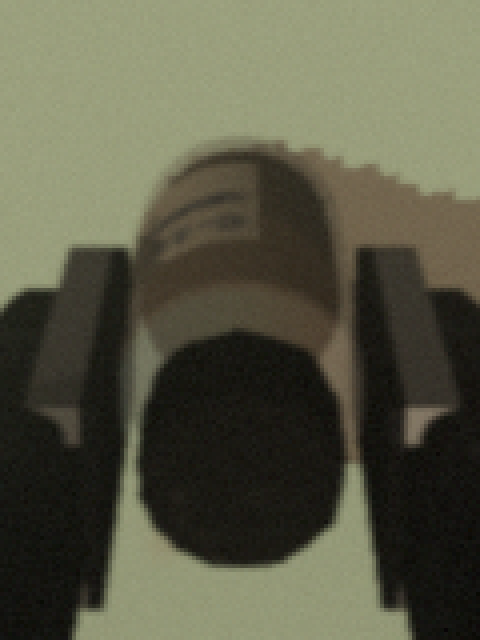

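>>> step_arm([
  [-40,0,0,0,0,0,255],
  [-60,0,0,0,0,0,255],
  [-60,0,0,0,0,0,255],
  [0,13,40,0,0,0,255],
  [0,13,40,0,0,0,255],
  [0,13,40,0,0,0,255],
  [0,11,30,0,0,0,255],
  [0,0,0,0,0,0,255],
  [0,0,0,0,0,0,255],
])

```text
time_s: 15.15
tool_pos: [575.4, 142.4, 194.9]
orientation: [1.359, 1.103, -1.355]
contact_force: [-0.2, 0.2, -0.6]
finger_gap: 0.312
```

```bash
python3 - <<'E'
from h import *
s=telemetry.read_state();snap('wrist','w17.png');print(wproj(s,[574.1,136.4,92]))
plan([574,134,140])
e=brass('w17.png',260,100,390,260);print(e)
snap('scene','s17.png');a=cv2.imread('pics/s17.png')[140:240,230:380];cv2.imwrite('pics/s17c.png',cv2.resize(a,None,fx=5,fy=5,interpolation=3))
E
```

```text
[np.float64(319.97406401043617), np.float64(203.8701947316083)]
t 15.2 pos [575.5 142.1 194.9] F [ 0.3 -0.1 -0.4] gap 0.308 D [ -1.5  -8.1 -54.9] rows 1 dist 55
[np.float64(54.9), np.float64(-0.1), np.float64(8.3), np.float64(0.0), np.float64(0.0), np.float64(-0.2), 0]
(((320.3851318359375, 210.8940887451172), (55.2075309753418, 60.06760787963867), 92.85997009277344), array([290, 183], dtype=int32), array([351, 230], dtype=int32))
```

View pics/w17.png

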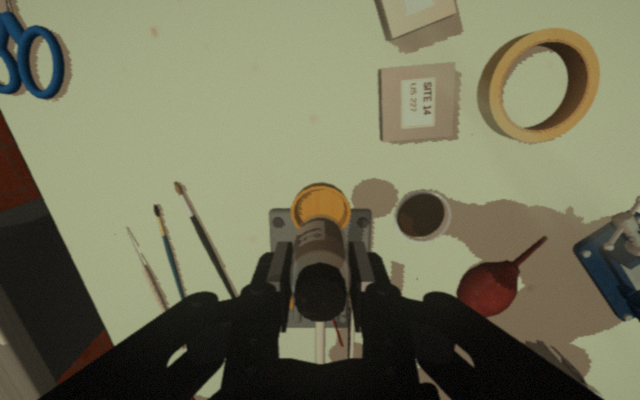

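View pics/s17c.png

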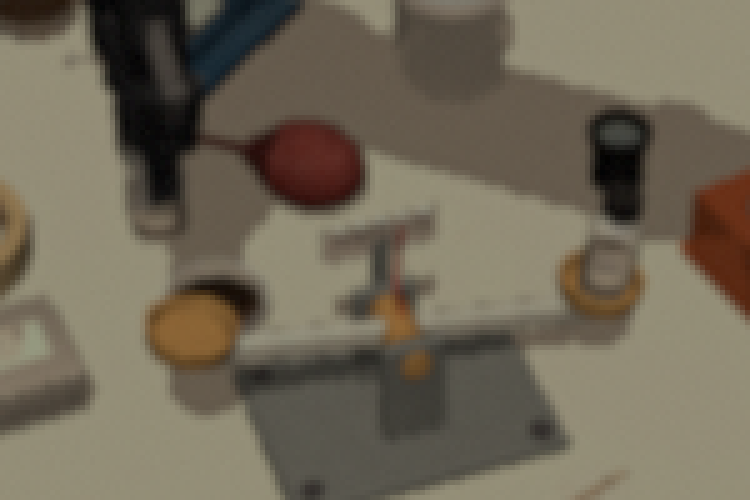

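```bash
cat >> h.py <<'E'
C0=np.array([551.8,28.7]); YS=np.array([.203,.979])
def panpos(th,side,h=12): # side +1 left; th>0 right down
    # along-beam a, height rel pivot h
    a=side*110; aa=a*np.cos(th)-h*np.sin(th); zz=62+h*np.cos(th)+a*np.sin(th)
    return np.array([*(C0+YS*aa),zz])
E
python3 - <<'E'
from h import *
e=brass('s17.png',255,190,285,220);print(e[0],'now L');e=brass('s17.png',335,185,370,210);print(e[0],'now R')
c=camera_info('scene');s=telemetry.read_state()
for f in('scene0.png',):print(brass(f,255,200,285,225)[0],brass(f,340,180,360,200)[0])
for th in(0,.05,.07,.1,.14,.16,.18):
  print(th,np.round(proj(c,panpos(th,1,20)),1),np.round(proj(c,panpos(th,-1,20)),1),panpos(th,1).round(1),'wr',np.round(wproj(s,panpos(th,1,20)),1), np.round(wproj(s,panpos(th,1,20)+np.array([*YS*23.5*np.cos(th),23.5*np.sin(th)])),1))
E
```

```text
((268.1376953125, 205.44679260253906), (15.503028869628906, 19.096277236938477), 90.11930847167969) now L
((349.8004455566406, 196.3508758544922), (13.240482330322266, 16.312410354614258), 98.96903228759766) now R
((266.88079833984375, 211.03489685058594), (16.04129409790039, 18.495996475219727), 59.76089096069336) ((349.4843444824219, 191.05694580078125), (14.159392356872559, 17.035741806030273), 96.80554962158203)
0 [266.7 210.9] [350.  190.2] [574.1 136.4  74. ] wr [319.9 200.1] [319.9 171.8]
0.05 [267.  209.2] [350.2 191.7] [574.  135.7  79.5] wr [320.  203.6] [320.  175.3]
0.07 [267.2 208.5] [350.2 192.3] [573.9 135.3  81.7] wr [320.  205.1] [320.  176.8]
0.1 [267.4 207.4] [350.3 193.3] [573.8 134.7  84.9] wr [320.  207.5] [320.  179.3]
0.14 [267.8 206. ] [350.3 194.5] [573.6 133.7  89.2] wr [320. 211.] [320. 183.]
0.16 [268.1 205.3] [350.3 195.2] [573.5 133.1  91.4] wr [320.  212.8] [320.  184.9]
0.18 [268.3 204.6] [350.2 195.8] [573.3 132.5  93.5] wr [320.  214.8] [320. 187.]
```

>>> step_arm([
  [30,-1,5,0,0,0,255],
  [26,-1,4,0,0,0,255],
  [0,0,0,0,0,0,255],
])

```text
time_s: 15.62
tool_pos: [571.3, 138.4, 138.2]
orientation: [1.356, 1.107, -1.349]
contact_force: [-0.7, -0.4, 0.4]
finger_gap: 0.311
```

```bash
python3 - <<'E'
from h import *
s=telemetry.read_state();snap('wrist','w18.png');plan([573.4,132.8,125])
snap('scene','s18.png');a=cv2.imread('pics/s18.png')[180:230,240:300];cv2.imwrite('pics/s18c.png',cv2.resize(a,None,fx=8,fy=8,interpolation=3))
p=s['tool_pos'];R=Ro.from_rotvec(s['orientation']).as_matrix()
E
```

```text
t 15.675 pos [572.1 139.  139.6] F [-0.3  0.8  0.3] gap 0.309 D [  1.3  -6.2 -14.6] rows 1 dist 16
[np.float64(14.6), np.float64(2.4), np.float64(5.9), np.float64(0.4), np.float64(-0.2), np.float64(-0.3), 0]
```

View pics/w18.png

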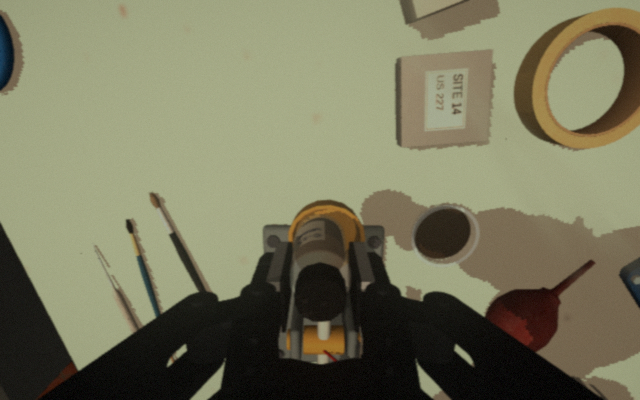

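View pics/s18c.png

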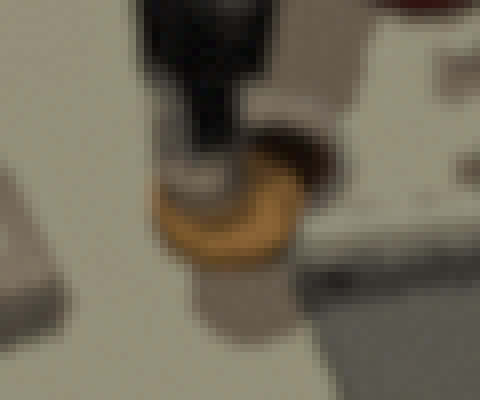

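>>> step_arm([
  [0,2.5,6,0,0,0,255],
  [0,0,0,0,0,0,255],
  [6,0,0,0,0,0,255],
  [0,0,0,0,0,0,255],
])

```text
time_s: 16.23
tool_pos: [575.9, 133.5, 137.4]
orientation: [1.362, 1.104, -1.341]
contact_force: [0.1, 0.4, 0.1]
finger_gap: 0.312
```

```bash
python3 - <<'E'
from h import *
s=telemetry.read_state();snap('wrist','w19.png');plan([573.4,132.8,125])
snap('scene','s19.png');a=cv2.imread('pics/s19.png')[180:230,240:300];cv2.imwrite('pics/s19c.png',np.hstack([cv2.resize(a,None,fx=6,fy=6,interpolation=3),cv2.resize(cv2.imread('pics/w19.png')[180:280,260:380],None,fx=3,fy=3,interpolation=3)]))
p=s['tool_pos'];R=Ro.from_rotvec(s['orientation']).as_matrix()
E
```

```text
t 16.275 pos [576.1 133.7 137.8] F [ 1.1 -0.4 -0.7] gap 0.31 D [ -2.7  -0.9 -12.8] rows 1 dist 13
[np.float64(12.8), np.float64(-2.7), np.float64(1.5), np.float64(0.5), np.float64(-0.3), np.float64(-0.7), 0]
```

View pics/s19c.png

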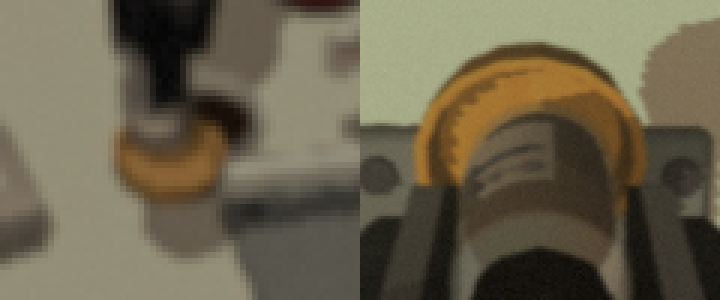

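>>> step_arm([
  [5,-3,1,0,0,0,255],
  [0,0,0,0,0,0,255],
  [5,0,0,0,0,-0.5,255],
  [0,0,0,0,0,0,255],
])

```text
time_s: 16.82
tool_pos: [572.7, 133.4, 127.0]
orientation: [1.358, 1.111, -1.347]
contact_force: [0.4, 0.1, 0.5]
finger_gap: 0.307
```

```bash
python3 - <<'E'
from h import *
s=telemetry.read_state();snap('wrist','w20.png');plan([573.4,132.8,112])
snap('scene','s20.png');a=cv2.imread('pics/s20.png')[180:230,240:300];cv2.imwrite('pics/s20c.png',np.hstack([cv2.resize(a,None,fx=6,fy=6,interpolation=3),cv2.resize(cv2.imread('pics/w20.png')[180:280,260:380],None,fx=3,fy=3,interpolation=3)]))
E
```

```text
t 16.875 pos [572.9 133.6 127.3] F [-0.3  0.1 -0. ] gap 0.309 D [  0.5  -0.8 -15.3] rows 1 dist 15
[np.float64(15.3), np.float64(0.6), np.float64(0.7), np.float64(0.5), np.float64(-0.4), np.float64(-0.2), 0]
```

View pics/s20c.png

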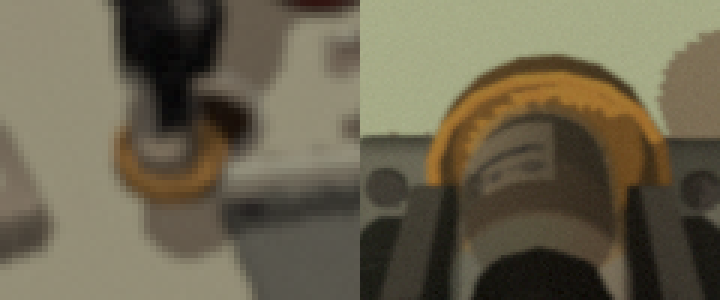

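>>> step_arm([
  [4,1,1,0,0,0,255],
  [0,0,0,0,0,0,255],
  [3,0,0,0,0,0,255],
  [2,0,0,0,0,0,255],
  [2,0,0,0,0,0,255],
  [2,0,0,0,0,0,255],
  [0,0,0,0,0,0,255],
])

```text
time_s: 17.8
tool_pos: [574.2, 132.9, 114.0]
orientation: [1.359, 1.111, -1.344]
contact_force: [-1.1, -0.2, 0.2]
finger_gap: 0.313
```

```bash
python3 - <<'E'
from h import *
s=telemetry.read_state();snap('wrist','w21.png');plan([573.4,132.8,112])
snap('scene','s21.png');a=cv2.imread('pics/s21.png')[160:230,240:380];cv2.imwrite('pics/s21c.png',cv2.resize(a,None,fx=5,fy=5,interpolation=3))
E
```

```text
t 17.85 pos [574.2 132.9 114.2] F [-0.6  0.2  0.1] gap 0.313 D [-0.8 -0.1 -2.2] rows 1 dist 2
[np.float64(2.1), np.float64(-0.8), np.float64(0.3), np.float64(0.5), np.float64(-0.4), np.float64(-0.3), 0]
```

View pics/s21c.png

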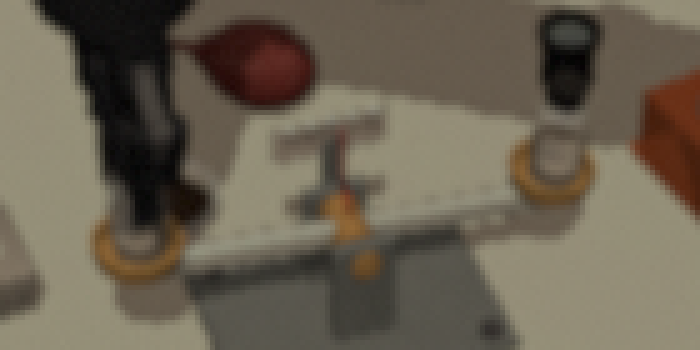

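View pics/w21.png

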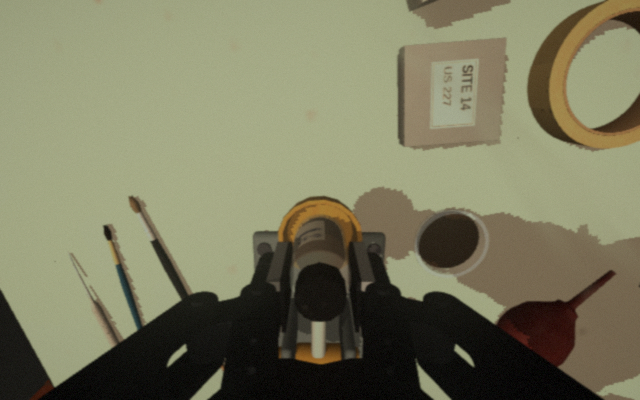

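>>> step_arm([
  [2,0,0,0,0,0,255],
  [0,0,0,0,0,0,255],
  [0,0,0,0,0,0,150],
  [0,0,0,0,0,0,150],
  [0,0,0,0,0,0,130],
  [0,0,0,0,0,0,100],
  [0,0,0,0,0,0,50],
  [0,0,0,0,0,0,0],
  [0,0,0,0,0,0,0],
])

```text
time_s: 19.02
tool_pos: [574.4, 132.8, 112.3]
orientation: [1.36, 1.11, -1.344]
contact_force: [-0.5, -0.2, 0.1]
finger_gap: 0.998
```

>>> step_arm([
  [-40,0,0,0,0,0,0],
  [-60,0,0,0,0,0,0],
  [-20,6,30,0,0,0,0],
  [0,11,50,0,0,0,0],
  [0,6,30,0,0,0,0],
  [0,0,0,0,0,0,0],
  [0,0,0,0,0,0,0],
])

```text
time_s: 19.9
tool_pos: [574.6, 18.2, 235.7]
orientation: [1.358, 1.112, -1.342]
contact_force: [0.1, -0.1, -0.2]
finger_gap: 0.997
```

```bash
python3 - <<'E'
from h import *
s=telemetry.read_state();snap('wrist','w22.png');plan([530,-78,200])
snap('scene','s22.png');a=cv2.imread('pics/s22.png')[160:230,240:380];cv2.imwrite('pics/s22c.png',cv2.resize(a,None,fx=5,fy=5,interpolation=3))
E
```

```text
t 19.95 pos [574.6  18.1 235.6] F [ 0.2 -0.3  0.2] gap 0.999 D [-44.6 -96.1 -35.6] rows 2 dist 112
[np.float64(17.4), np.float64(-12.8), np.float64(51.6), np.float64(0.3), np.float64(-0.2), np.float64(-0.2), 0]
[np.float64(17.6), np.float64(-12.4), np.float64(51.6), np.float64(0.3), np.float64(-0.2), np.float64(-0.2), 0]
```

View pics/s22c.png

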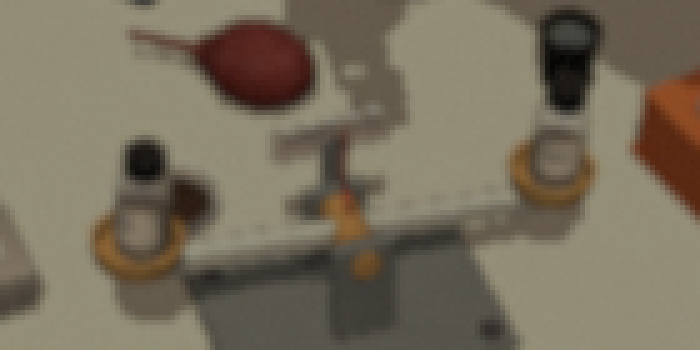

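View pics/w22.png

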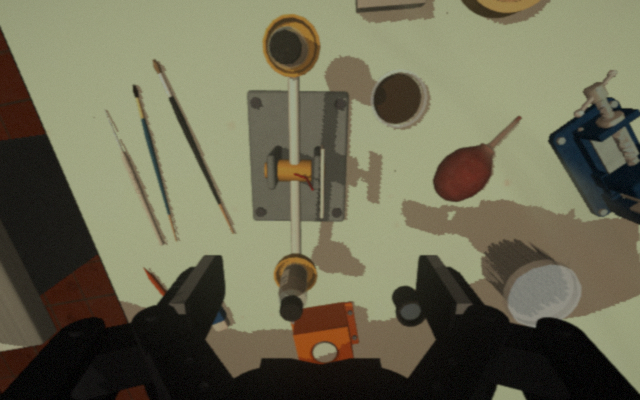

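```bash
python3 - <<'E'
from h import *
s=telemetry.read_state()
print(brass('s22.png',255,195,285,222),brass('s22.png',335,180,370,205)[1:])
print(brass('w22.png',255,5,330,85),brass('w22.png',265,250,325,300))
for th in(-.07,0,.03,.05,.07,.09):
  print(th,np.round(wproj(s,panpos(th,1,20)),1),np.round(wproj(s,panpos(th,-1,20)),1),panpos(th,-1).round(1))
  d=np.array([*YS*23.5,0])
  print([np.round(proj(camera_info('scene'),panpos(th,k,20)),1) for k in(1,-1)])
h=cv2.imread('pics/s22.png')
cv2.imwrite('pics/s22d.png',cv2.resize(h[175:230,250:365],None,fx=6,fy=6,interpolation=3))
E
```

```text
(((267.35430908203125, 207.932861328125), (15.874369621276855, 18.508634567260742), 76.60118865966797), array([258, 203], dtype=int32), array([276, 216], dtype=int32)) (array([342, 189], dtype=int32), array([358, 201], dtype=int32))
(((290.8064880371094, 45.071067810058594), (57.294776916503906, 63.62538528442383), 172.3275146484375), array([262,  14], dtype=int32), array([319,  77], dtype=int32)) (((294.9919738769531, 273.8785400390625), (40.00394058227539, 42.94402313232422), 92.07231903076172), array([274, 254], dtype=int32), array([316, 291], dtype=int32))
-0.07 [292.1  44.3] [293.8 283.3] [529.7 -77.9  81.7]
[array([266.5, 213.3]), array([349.5, 188.1])]
0 [291.4  44.5] [294.4 280.6] [529.5 -79.   74. ]
[array([266.7, 210.9]), array([350. , 190.2])]
0.03 [291.1  44.8] [294.6 279.3] [529.4 -79.3  70.7]
[array([266.9, 209.9]), array([350.1, 191.1])]
0.05 [290.9  45. ] [294.7 278.5] [529.4 -79.4  68.5]
[array([267. , 209.2]), array([350.2, 191.7])]
0.07 [290.7  45.4] [294.9 277.5] [529.4 -79.5  66.3]
[array([267.2, 208.5]), array([350.2, 192.3])]
0.09 [290.5  45.8] [295.  276.6] [529.3 -79.6  64.1]
[array([267.3, 207.8]), array([350.3, 192.9])]
```

View pics/s22d.png

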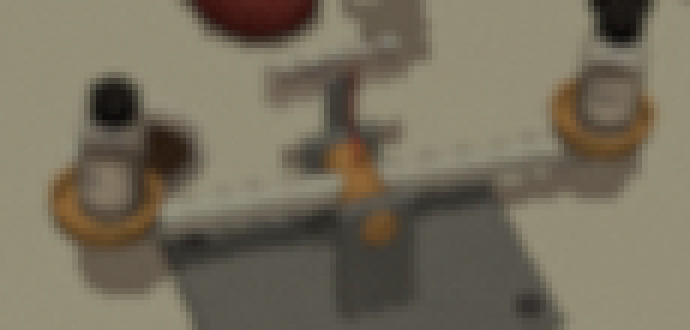

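```bash
python3 - <<'E'
from h import *
plan([529,-82,170],tilt=4,n=3)
E
```

```text
t 20.0 pos [574.6  18.5 235.6] F [ 0.3 -0.5 -0. ] gap 1.002 D [ -45.6 -100.5  -65.6] rows 3 dist 128
[np.float64(21.6), np.float64(-8.7), np.float64(35.9), np.float64(0.2), np.float64(1.2), np.float64(-0.1), 0]
[np.float64(20.8), np.float64(-8.5), np.float64(36.4), np.float64(0.2), np.float64(1.2), np.float64(-0.1), 0]
[np.float64(20.1), np.float64(-8.3), np.float64(36.9), np.float64(0.2), np.float64(1.2), np.float64(-0.1), 0]
```

>>> step_arm([
  [21.5,-8.5,36,0,1.2,0,0],
  [21,-8.5,36.5,0,1.2,0,0],
  [20,-8.5,37,0,1.2,0,0],
  [0,0,0,0,0,0,0],
  [0,0,0,0,0,0,0],
])

```text
time_s: 20.62
tool_pos: [529.6, -76.6, 168.0]
orientation: [1.403, 1.164, -1.294]
contact_force: [0.3, 0.9, -0.0]
finger_gap: 1.001
```

```bash
python3 - <<'E'
from h import *
s=telemetry.read_state();snap('wrist','w23.png');plan([529,-81.5,130],tilt=4,n=2)
B=panpos(.07,-1);ax=np.array([*(-.07*YS),1])
print('pred cap top',wproj(s,B+ax*62),'base',wproj(s,B))
E
```

```text
t 20.675 pos [529.4 -76.9 167.8] F [-0.   0.1 -0.5] gap 1.0 D [ -0.4  -4.6 -37.8] rows 2 dist 38
[np.float64(18.7), np.float64(0.1), np.float64(3.7), np.float64(0.7), np.float64(-0.1), np.float64(-0.1), 0]
[np.float64(18.7), np.float64(0.2), np.float64(3.7), np.float64(0.7), np.float64(-0.1), np.float64(-0.1), 0]
pred cap top [np.float64(320.48794533369806), np.float64(244.70274479316745)] base [np.float64(320.038280262429), np.float64(209.97341523994456)]
```

View pics/w23.png

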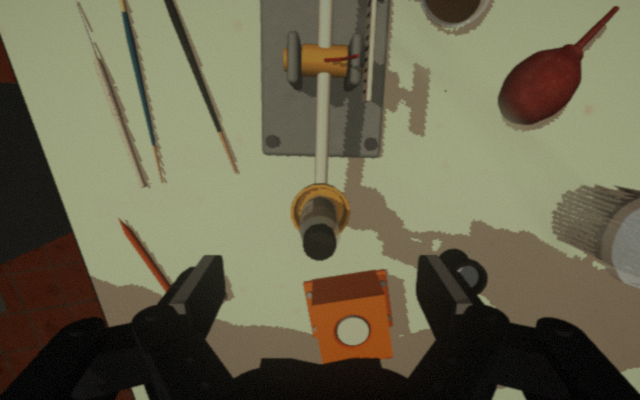

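>>> step_arm([
  [19,0,3,0.5,0,0,0],
  [19,0,1,0.5,0,0,0],
  [0,0,0,0,0,0,0],
])

```text
time_s: 21.05
tool_pos: [532.2, -73.1, 131.0]
orientation: [1.412, 1.157, -1.299]
contact_force: [-1.3, 0.0, 0.0]
finger_gap: 0.998
```

```bash
python3 - <<'E'
from h import *
s=telemetry.read_state();snap('wrist','w24.png');plan([529,-81.7,96],tilt=4,n=2)
B=panpos(.07,-1);ax=np.array([*(-.07*YS),1])
print('pred cap top',wproj(s,B+ax*62),'base',wproj(s,B))
E
```

```text
t 21.1 pos [532.8 -73.2 132. ] F [0.2 0.4 1.1] gap 0.998 D [ -3.8  -8.5 -36. ] rows 2 dist 37
[np.float64(17.6), np.float64(-1.3), np.float64(5.9), np.float64(0.5), np.float64(-0.2), np.float64(-0.3), 0]
[np.float64(17.6), np.float64(-1.1), np.float64(5.9), np.float64(0.5), np.float64(-0.2), np.float64(-0.3), 0]
pred cap top [np.float64(317.4452722673338), np.float64(279.95673975870045)] base [np.float64(317.4610118429514), np.float64(230.41886513480893)]
```

View pics/w24.png

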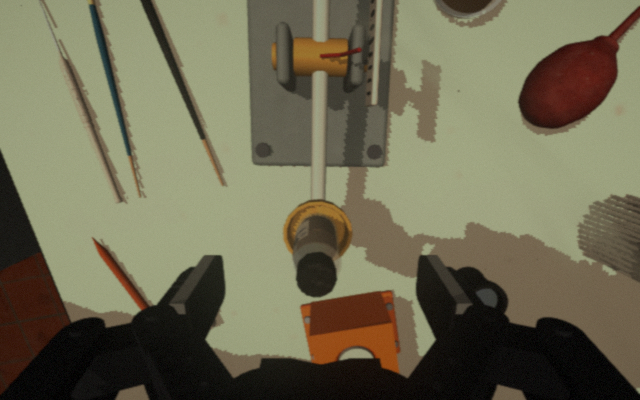

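>>> step_arm([
  [10,-1.5,5,0.5,0,-0.3,0],
  [10,-1.5,4,0.5,0,-0.3,0],
  [0,0,0,0,0,0,0],
  [8,0,0,0,0,0,0],
  [0,0,0,0,0,0,0],
])

```text
time_s: 21.72
tool_pos: [529.8, -79.3, 103.4]
orientation: [1.421, 1.154, -1.316]
contact_force: [-0.3, 0.1, 0.0]
finger_gap: 0.997
```

```bash
python3 - <<'E'
from h import *
s=telemetry.read_state();snap('wrist','w25.png');plan([528.7,-80.5,96],tilt=4,n=1)
B=panpos(.07,-1);ax=np.array([*(-.07*YS),1])
print('pred cap top',wproj(s,B+ax*62),'base',wproj(s,B))
E
```

```text
t 21.775 pos [530.2 -79.3 103.9] F [-0.2  0.7  0.9] gap 0.996 D [-1.5 -1.2 -7.9] rows 1 dist 8
[np.float64(7.8), np.float64(-1.2), np.float64(2.1), np.float64(-0.1), np.float64(-0.4), np.float64(-0.1), 0]
pred cap top [np.float64(320.019422779888), np.float64(297.27181807849485)] base [np.float64(319.98122142825326), np.float64(235.240838527066)]
```

View pics/w25.png

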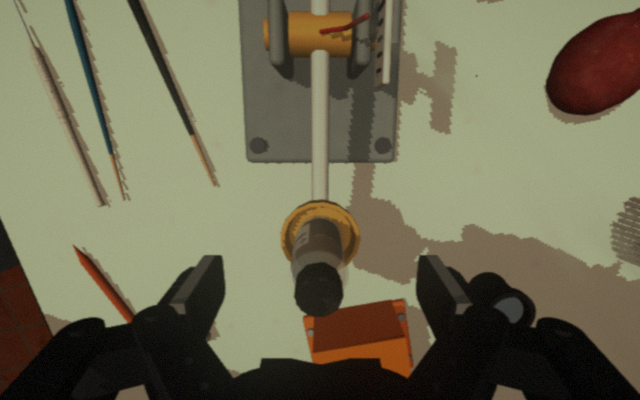

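>>> step_arm([
  [8,-1,1,0,0,0,0],
  [0,0,0,0,0,0,60],
  [0,0,0,0,0,0,120],
])

```text
time_s: 22.15
tool_pos: [529.3, -79.4, 95.6]
orientation: [1.422, 1.153, -1.315]
contact_force: [0.1, -0.2, -0.6]
finger_gap: 0.604
```

```bash
python3 - <<'E'
from h import *
s=telemetry.read_state();snap('wrist','w26.png');plan([528.7,-80.5,96],tilt=4,n=1)
cv2.imwrite('pics/z3.png',cv2.resize(cv2.imread('pics/w26.png')[180:340,220:420],None,fx=4,fy=4,interpolation=3))
E
```

```text
t 22.2 pos [529.2 -79.4  95.6] F [-0.5  0.5  0.3] gap 0.538 D [-0.5 -1.1  0.4] rows 1 dist 1
[np.float64(-0.5), np.float64(-0.3), np.float64(1.1), np.float64(-0.1), np.float64(-0.4), np.float64(-0.1), 0]
```

View pics/z3.png

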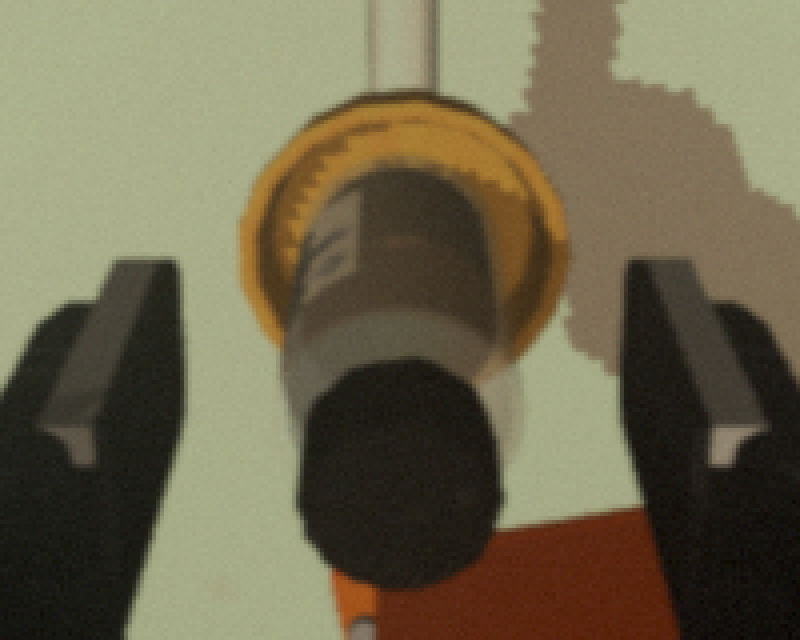

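>>> step_arm([
  [0,0,0,0,0,0,160],
  [0,0,0,0,0,0,255],
  [0,0,0,0,0,0,255],
  [0,0,0,0,0,0,255],
  [0,0,0,0,0,0,255],
])

```text
time_s: 22.82
tool_pos: [529.3, -79.5, 95.9]
orientation: [1.422, 1.153, -1.315]
contact_force: [1.4, -0.3, -0.0]
finger_gap: 0.311
```

```bash
python3 - <<'E'
from h import *
s=telemetry.read_state();snap('wrist','w27.png');plan([528.7,-80.5,96],tilt=4,n=1)
cv2.imwrite('pics/z4.png',cv2.resize(cv2.imread('pics/w27.png')[180:340,260:380],None,fx=4,fy=4,interpolation=3))
E
```

```text
t 22.875 pos [529.3 -79.5  95.9] F [-0.3  0.5 -0.1] gap 0.309 D [-0.6 -1.   0.1] rows 1 dist 1
[np.float64(-0.2), np.float64(-0.4), np.float64(1.1), np.float64(-0.1), np.float64(-0.4), np.float64(-0.1), 0]
```

View pics/z4.png

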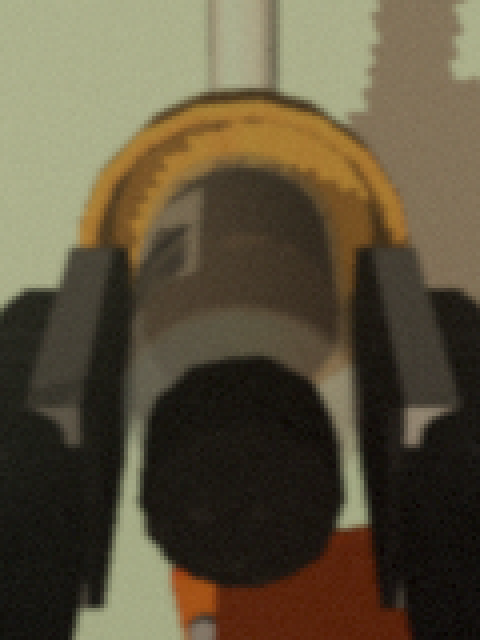

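>>> step_arm([
  [-2,0,-0.2,0,0,0,255],
  [-2,0,-0.2,0,0,0,255],
  [-2,0,-0.2,0,0,0,255],
  [-2,0,-0.2,0,0,0,255],
  [-2,0,-0.2,0,0,0,255],
  [-2,0,-0.2,0,0,0,255],
  [-2,0,0,0,0,0,255],
  [-2,0,0,0,0,0,255],
  [-2,0,0,0,0,0,255],
  [-2,0,0,0,0,0,255],
  [-3,0,0,0,0,0,255],
])

```text
time_s: 24.25
tool_pos: [528.8, -80.0, 120.1]
orientation: [1.421, 1.154, -1.316]
contact_force: [1.0, 0.1, -1.6]
finger_gap: 0.313
```

```bash
python3 - <<'E'
from h import *
s=telemetry.read_state();snap('wrist','w28.png');plan([510,-330,150],n=6)
snap('scene','s28.png');a=cv2.imread('pics/s28.png')[160:230,240:380];cv2.imwrite('pics/s28c.png',cv2.resize(a,None,fx=5,fy=5,interpolation=3))
E
```

```text
t 24.3 pos [529.1 -80.  120.6] F [-0.1 -0.2 -1.2] gap 0.312 D [ -19.1 -250.    29.4] rows 6 dist 252
[np.float64(-8.0), np.float64(5.4), np.float64(40.9), np.float64(-0.0), np.float64(-0.7), np.float64(-0.0), 0]
[np.float64(-7.5), np.float64(5.4), np.float64(41.0), np.float64(-0.0), np.float64(-0.7), np.float64(-0.0), 0]
[np.float64(-7.0), np.float64(5.4), np.float64(41.1), np.float64(-0.0), np.float64(-0.7), np.float64(-0.0), 0]
[np.float64(-6.5), np.float64(5.4), np.float64(41.2), np.float64(-0.0), np.float64(-0.7), np.float64(-0.0), 0]
[np.float64(-5.9), np.float64(5.4), np.float64(41.3), np.float64(-0.0), np.float64(-0.7), np.float64(-0.0), 0]
[np.float64(-5.4), np.float64(5.3), np.float64(41.4), np.float64(-0.0), np.float64(-0.7), np.float64(-0.0), 0]
```

View pics/s28c.png

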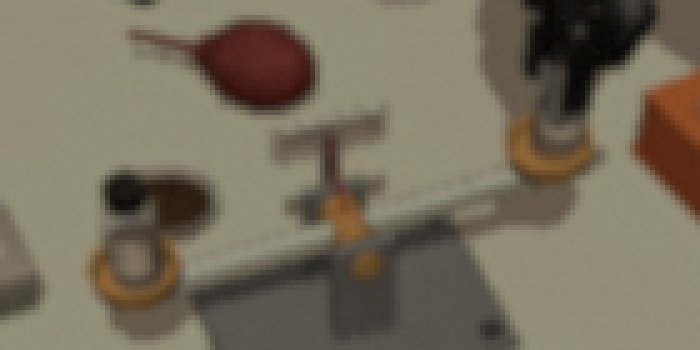

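View pics/w28.png

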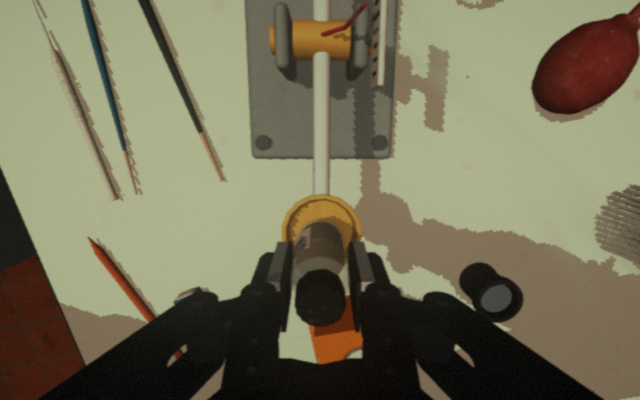

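>>> step_arm([
  [-20,0,0,0,0,0,255],
  [-20,0,0,0,0,0,255],
  [-6,5,41,0,-0.8,0,255],
  [-5,5,41,0,-0.8,0,255],
  [-5,5,41,0,-0.8,0,255],
  [-4,5,41,0,-0.8,0,255],
  [-4,5,41,0,-0.8,0,255],
  [0,5,25,0,0,0,255],
  [0,0,0,0,0,0,255],
  [0,0,0,0,0,0,255],
])

```text
time_s: 25.6
tool_pos: [510.4, -320.8, 175.7]
orientation: [1.361, 1.108, -1.353]
contact_force: [-0.3, 0.1, -0.6]
finger_gap: 0.307
```

```bash
python3 - <<'E'
from h import *
s=telemetry.read_state();snap('wrist','w29.png');plan([510,-334,115],n=3)
print(wproj(s,[510,-334,50]),Ro.from_rotvec(s['orientation']).as_matrix().round(3))
E
```

```text
t 25.65 pos [ 510.2 -320.9  175.6] F [ 0.4  0.7 -1.2] gap 0.311 D [ -0.2 -13.1 -60.6] rows 3 dist 62
[np.float64(20.2), np.float64(0.8), np.float64(4.4), np.float64(0.0), np.float64(-0.1), np.float64(-0.0), 0]
[np.float64(20.2), np.float64(0.8), np.float64(4.3), np.float64(0.0), np.float64(-0.1), np.float64(-0.0), 0]
[np.float64(20.2), np.float64(0.8), np.float64(4.3), np.float64(0.0), np.float64(-0.1), np.float64(-0.0), 0]
[np.float64(322.9789642781946), np.float64(203.57663524580036)] [[ 0.003  0.98  -0.201]
 [ 0.004 -0.201 -0.98 ]
 [-1.     0.002 -0.005]]
```

View pics/w29.png

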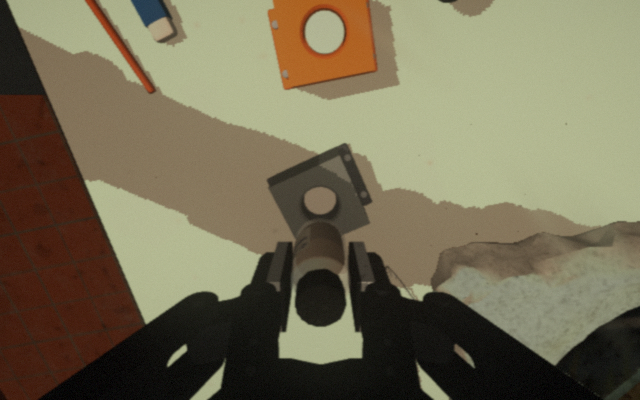

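```bash
python3 - <<'E'
from h import *
cv2.imwrite('pics/z5.png',cv2.resize(cv2.imread('pics/w29.png')[150:340,250:400],None,fx=4,fy=4,interpolation=3)[:600*4//4+160])
E
```

```text
(no output)
```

View pics/z5.png

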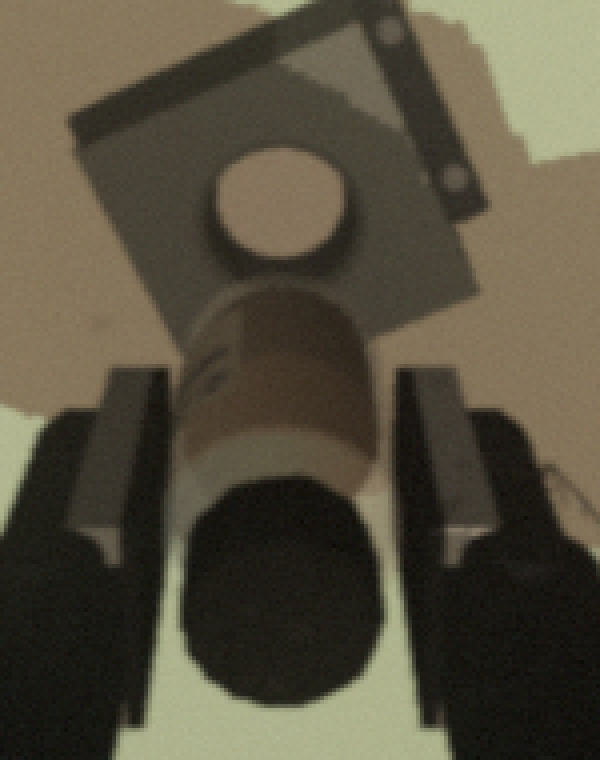

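>>> step_arm([
  [30,0,4,0,0,0,255],
  [30,0,4,0,0,0,255],
  [15,0,0,0,0,0,255],
  [0,0,0,0,0,0,255],
])

```text
time_s: 26.15
tool_pos: [511.2, -324.1, 100.4]
orientation: [1.358, 1.11, -1.346]
contact_force: [-0.8, 0.1, -0.6]
finger_gap: 0.307
```

```bash
python3 - <<'E'
from h import *
s=telemetry.read_state();snap('wrist','w30.png');plan([509.3,-329.8,92],n=1);snap('scene','s30.png')
z=cv2.resize(cv2.imread('pics/w30.png')[160:340,250:400],None,fx=3,fy=3,interpolation=3)
a=cv2.resize(cv2.imread('pics/s30.png')[140:200,400:460],None,fx=6,fy=6,interpolation=3)
c=np.zeros((540,810,3),np.uint8);c[:,:450]=z;c[:360,450:]=a;cv2.imwrite('pics/z6.png',c[:,:800])
E
```

```text
t 26.2 pos [ 511.7 -324.3  101.2] F [-0.7 -0.3  0.1] gap 0.312 D [-2.4 -5.5 -9.2] rows 1 dist 11
[np.float64(9.2), np.float64(-1.3), np.float64(5.9), np.float64(0.5), np.float64(-0.3), np.float64(-0.3), 0]
```

View pics/z6.png

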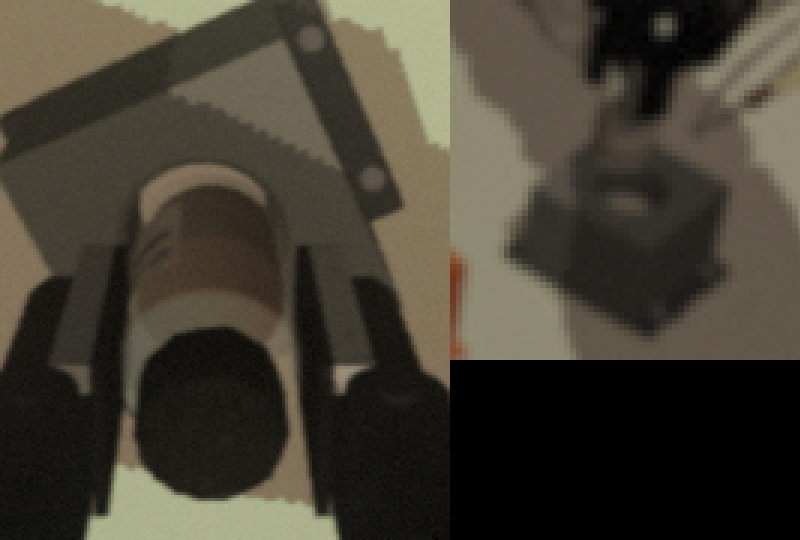

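```bash
cat >> h.py <<'E'
def rel(s,uv,vv,ub,vb,zb,rb,off):
    p=np.array(s['tool_pos']);R=Ro.from_rotvec(s['orientation']).as_matrix()
    a=R.T@(wpix(s,uv,vv,p[2]-off)-p)+[0,0,14];b=R.T@(wpix(s,ub,vb,zb)-p)+[0,0,rb];print('vial',a.round(1),'bore',b.round(1))
E
python3 - <<'E'
from h import *
s=telemetry.read_state()
rel(s,319.3,220.5,319,213.5,50,18.5,29.5)
# bore from block corners unavailable; scene mouth projection
c=camera_info('scene');print((np.array(proj(c,[508,-333.6,50]))-[400,140])*6+[450,0],(np.array(proj(c,[510,-334,50]))-[400,140])*6+[450,0])
E
```

```text
vial [29.5 -0.8  4.8] bore [52.  -1.  13.6]
[625.52113264 185.27398905] [623.28822125 182.64153673]
```

>>> step_arm([
  [7,0,6,0,0,0,255],
  [0,0,0,0,0,0,255],
  [3,0,0,0,0,0,255],
  [0,0,0,0,0,0,255],
])

```text
time_s: 26.75
tool_pos: [512.3, -332.0, 94.0]
orientation: [1.358, 1.102, -1.344]
contact_force: [0.4, -0.3, 0.0]
finger_gap: 0.309
```

```bash
python3 - <<'E'
from h import *
s=telemetry.read_state();snap('wrist','w31.png');plan([509.3,-329.8,85],n=1);snap('scene','s31.png')
z=cv2.resize(cv2.imread('pics/w31.png')[160:340,250:400],None,fx=3,fy=3,interpolation=3)
a=cv2.resize(cv2.imread('pics/s31.png')[140:200,400:460],None,fx=6,fy=6,interpolation=3)
c=np.zeros((540,810,3),np.uint8);c[:,:450]=z;c[:360,450:]=a;cv2.imwrite('pics/z7.png',c[:,:800])
E
```

```text
t 26.8 pos [ 512.4 -332.    94.3] F [ 0.5 -0.2 -1.4] gap 0.31 D [-3.1  2.2 -9.3] rows 1 dist 10
[np.float64(9.2), np.float64(-3.6), np.float64(-1.5), np.float64(0.4), np.float64(-0.1), np.float64(-0.6), 0]
```

View pics/z7.png

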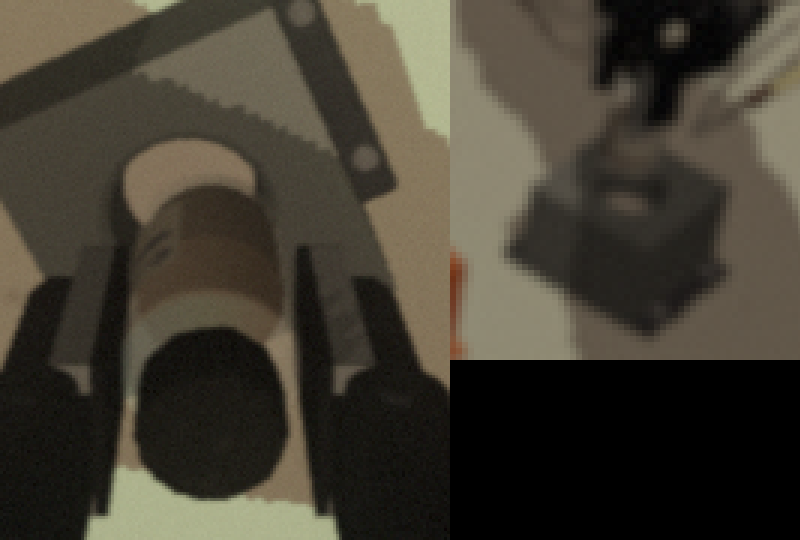

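```bash
python3 - <<'E'
from h import *
s=telemetry.read_state()
rel(s,319.3,220.5,313.3,205.7,48,16.5,29.5)
E
```

```text
vial [29.5 -0.8  4.8] bore [46.3 -4.4  4.4]
```

>>> step_arm([
  [4,-3.6,-0.7,0,0,-0.5,255],
  [0,0,0,0,0,0,255],
  [4,0,0,0,0,0,255],
  [0,0,0,0,0,0,255],
])

```text
time_s: 27.35
tool_pos: [508.9, -330.2, 85.7]
orientation: [1.355, 1.11, -1.35]
contact_force: [-0.4, -0.6, -1.4]
finger_gap: 0.309
```

```bash
python3 - <<'E'
from h import *
s=telemetry.read_state();snap('wrist','w32.png');plan([509.3,-331,85],n=1);snap('scene','s32.png')
z=cv2.resize(cv2.imread('pics/w32.png')[160:340,250:400],None,fx=3,fy=3,interpolation=3)
a=cv2.resize(cv2.imread('pics/s32.png')[140:200,400:460],None,fx=6,fy=6,interpolation=3)
c=np.zeros((540,810,3),np.uint8);c[:,:450]=z;c[:360,450:]=a;cv2.imwrite('pics/z8.png',c[:,:800])
E
```

```text
t 27.4 pos [ 509.1 -330.3   86. ] F [ 0.2 -0.1 -0.2] gap 0.306 D [ 0.2 -0.7 -1. ] rows 1 dist 1
[np.float64(1.0), np.float64(0.3), np.float64(0.6), np.float64(0.5), np.float64(-0.1), np.float64(-0.1), 0]
```

View pics/z8.png

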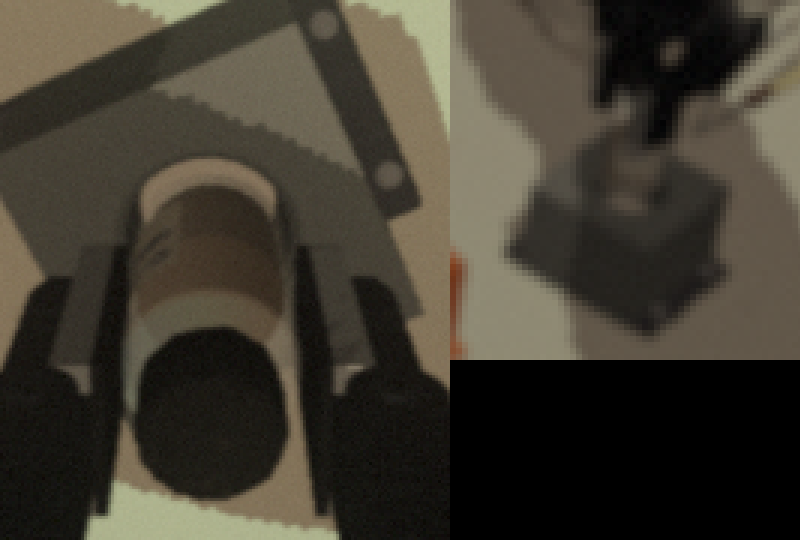

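```bash
python3 - <<'E'
from h import *
s=telemetry.read_state()
rel(s,319.3,220.5,319.7,212,48,16.5,29.5)
E
```

```text
vial [29.5 -0.8  4.8] bore [38.2 -0.6  5.5]
```

>>> step_arm([
  [2,0,0.3,0,0,0,255],
  [2,0,0,0,0,0,255],
  [2,0,0,0,0,0,255],
])

```text
time_s: 27.82
tool_pos: [509.3, -330.9, 80.1]
orientation: [1.355, 1.108, -1.349]
contact_force: [-0.5, 0.8, -1.1]
finger_gap: 0.309
```

>>> step_arm([
  [1.5,0,0,0,0,0,255],
  [1.5,0,0,0,0,0,255],
  [0.5,0,0,0,0,0,255],
])

```text
time_s: 28.2
tool_pos: [509.2, -330.8, 76.1]
orientation: [1.355, 1.109, -1.349]
contact_force: [0.7, 0.1, -1.4]
finger_gap: 0.307
```

```bash
python3 - <<'E'
from h import *
s=telemetry.read_state();plan([509.3,-331,85],n=1);print(s['contact_force'],s['moment'])
E
```

```text
t 28.2 pos [ 509.2 -330.8   76.1] F [ 0.7  0.1 -1.4] gap 0.307 D [ 0.1 -0.2  8.9] rows 1 dist 9
[np.float64(-8.9), np.float64(0.2), np.float64(0.2), np.float64(0.5), np.float64(-0.1), np.float64(-0.2), 0]
[ 0.65531799  0.13682216 -1.43949384] [0.02289695 0.03483281 0.05809682]
```

>>> step_arm([
  [1.5,0,0,0,0,0,255],
  [1.5,0,0,0,0,0,255],
])

```text
time_s: 28.45
tool_pos: [509.3, -330.8, 73.1]
orientation: [1.355, 1.109, -1.349]
contact_force: [-0.2, -0.3, -0.9]
finger_gap: 0.309
```

>>> step_arm([
  [1.5,0,0,0,0,0,255],
  [1.5,0,0,0,0,0,255],
])

```text
time_s: 28.7
tool_pos: [509.4, -330.8, 69.9]
orientation: [1.355, 1.109, -1.349]
contact_force: [0.5, -0.3, -1.6]
finger_gap: 0.306
```

```bash
python3 - <<'E'
from h import *
s=telemetry.read_state();snap('wrist','w33.png')
z=cv2.resize(cv2.imread('pics/w33.png')[160:340,250:400],None,fx=3,fy=3,interpolation=3);cv2.imwrite('pics/z9.png',z)
E
```

```text
(no output)
```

View pics/z9.png

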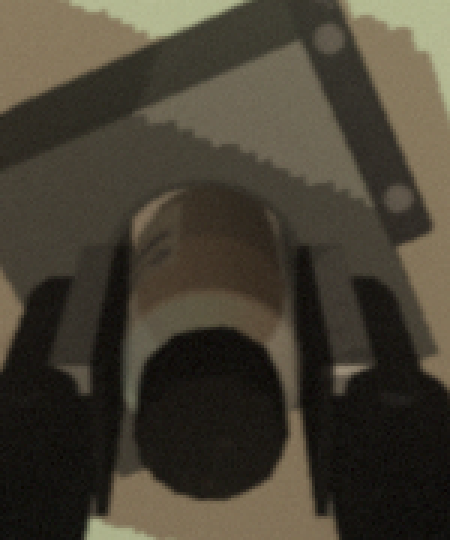

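>>> step_arm([
  [1.5,0,0,0,0,0,255],
  [1,0,0,0,0,0,255],
])

```text
time_s: 29.0
tool_pos: [509.3, -330.8, 67.0]
orientation: [1.355, 1.109, -1.349]
contact_force: [0.8, -0.8, -1.2]
finger_gap: 0.31
```

>>> step_arm([
  [1.2,0,0,0,0,0,255],
  [1,0,0,0,0,0,255],
])

```text
time_s: 29.25
tool_pos: [509.3, -330.8, 64.6]
orientation: [1.355, 1.109, -1.349]
contact_force: [-0.6, -0.3, -1.7]
finger_gap: 0.307
```

>>> step_arm([
  [1.2,0,0,0,0,0,255],
  [1,0,0,0,0,0,255],
])

```text
time_s: 29.5
tool_pos: [509.4, -330.8, 62.8]
orientation: [1.355, 1.109, -1.349]
contact_force: [-1.4, 1.1, 3.0]
finger_gap: 0.308
```

>>> step_arm([
  [1,0,0,0,0,0,255],
  [1,0,0,0,0,0,255],
])

```text
time_s: 29.75
tool_pos: [509.4, -330.8, 61.0]
orientation: [1.355, 1.108, -1.349]
contact_force: [-1.0, 1.1, 2.6]
finger_gap: 0.311
```

>>> step_arm([
  [1,0,0,0,0,0,255],
])

```text
time_s: 29.88
tool_pos: [509.4, -330.8, 60.1]
orientation: [1.355, 1.108, -1.349]
contact_force: [-1.2, 0.6, 2.4]
finger_gap: 0.306
```

>>> step_arm([
  [1,0,0,0,0,0,255],
])

```text
time_s: 30.0
tool_pos: [509.4, -330.8, 59.0]
orientation: [1.355, 1.108, -1.349]
contact_force: [-1.7, 0.8, 2.9]
finger_gap: 0.313
```

>>> step_arm([
  [0.8,0,0,0,0,0,255],
])

```text
time_s: 30.12
tool_pos: [509.4, -330.8, 58.4]
orientation: [1.355, 1.108, -1.349]
contact_force: [-3.2, 1.4, 6.6]
finger_gap: 0.308
```

>>> step_arm([
  [0.8,0,0,0,0,0,255],
])

```text
time_s: 30.25
tool_pos: [509.5, -330.8, 58.1]
orientation: [1.355, 1.108, -1.349]
contact_force: [-5.1, 2.2, 8.6]
finger_gap: 0.312
```

>>> step_arm([
  [0.8,0,0,0,0,0,255],
])

```text
time_s: 30.38
tool_pos: [509.5, -330.8, 58.0]
orientation: [1.354, 1.108, -1.349]
contact_force: [-4.2, 2.3, 9.1]
finger_gap: 0.31
```

>>> step_arm([
  [0.6,0,0,0,0,0,255],
])

```text
time_s: 30.5
tool_pos: [509.5, -330.8, 58.1]
orientation: [1.354, 1.107, -1.35]
contact_force: [-4.3, 3.0, 9.0]
finger_gap: 0.309
```

>>> step_arm([
  [1.0,0,0,0,0,0,255],
])

```text
time_s: 30.62
tool_pos: [509.5, -330.8, 57.9]
orientation: [1.354, 1.107, -1.35]
contact_force: [-4.1, 2.5, 10.1]
finger_gap: 0.309
```

>>> step_arm([
  [1.2,0,0,0,0,0,255],
])

```text
time_s: 30.75
tool_pos: [509.6, -330.8, 57.7]
orientation: [1.354, 1.107, -1.35]
contact_force: [-4.9, 3.1, 11.7]
finger_gap: 0.309
```

>>> step_arm([
  [1.3,0,0,0,0,0,255],
])

```text
time_s: 30.88
tool_pos: [509.6, -330.8, 57.5]
orientation: [1.354, 1.106, -1.35]
contact_force: [-6.1, 3.5, 13.3]
finger_gap: 0.309
```

>>> step_arm([
  [1.3,0,0,0,0,0,255],
])

```text
time_s: 31.0
tool_pos: [509.6, -330.8, 57.5]
orientation: [1.353, 1.106, -1.35]
contact_force: [-5.7, 3.3, 13.8]
finger_gap: 0.314
```

>>> step_arm([
  [1.2,0,0,0,0,0,255],
  [1.2,0,0,0,0,0,255],
])

```text
time_s: 31.25
tool_pos: [509.6, -330.8, 57.5]
orientation: [1.353, 1.105, -1.35]
contact_force: [-5.4, 3.3, 13.2]
finger_gap: 0.306
```

>>> step_arm([
  [1.2,0,0,0,0,0,255],
  [1.2,0,0,0,0,0,255],
])

```text
time_s: 31.5
tool_pos: [509.6, -330.7, 57.5]
orientation: [1.352, 1.104, -1.35]
contact_force: [-5.3, 3.8, 13.0]
finger_gap: 0.309
```

>>> step_arm([
  [1.2,0,0,0,0,0,255],
  [1.2,0,0,0,0,0,255],
])

```text
time_s: 31.75
tool_pos: [509.5, -330.7, 57.5]
orientation: [1.352, 1.104, -1.351]
contact_force: [-5.3, 2.9, 12.2]
finger_gap: 0.308
```

>>> step_arm([
  [1.2,0,0,0,0,0,255],
  [1.2,0,0,0,0,0,255],
])

```text
time_s: 32.0
tool_pos: [509.6, -330.7, 57.6]
orientation: [1.351, 1.103, -1.351]
contact_force: [-6.3, 2.8, 12.8]
finger_gap: 0.312
```

>>> step_arm([
  [1.2,0,0,0,0,0,255],
  [1.2,0,0,0,0,0,255],
])

```text
time_s: 32.25
tool_pos: [509.5, -330.7, 57.5]
orientation: [1.35, 1.102, -1.351]
contact_force: [-5.3, 3.1, 12.4]
finger_gap: 0.307
```

>>> step_arm([
  [1.3,-0.4,-0.2,0,0,0,255],
])

```text
time_s: 32.38
tool_pos: [509.5, -330.5, 57.5]
orientation: [1.35, 1.101, -1.351]
contact_force: [-4.5, 3.6, 12.3]
finger_gap: 0.312
```

>>> step_arm([
  [1.3,-0.4,-0.2,0,0,0,255],
])

```text
time_s: 32.5
tool_pos: [509.5, -330.5, 57.6]
orientation: [1.35, 1.099, -1.35]
contact_force: [-4.4, 2.1, 11.8]
finger_gap: 0.307
```

>>> step_arm([
  [1.3,-0.3,-0.2,0,0,0,255],
  [1.3,-0.3,-0.2,0,0,0,255],
])

```text
time_s: 32.75
tool_pos: [509.4, -330.5, 57.5]
orientation: [1.35, 1.097, -1.35]
contact_force: [-4.6, 2.4, 11.7]
finger_gap: 0.31
```

>>> step_arm([
  [1.5,-0.2,-0.1,0,0,0,255],
])

```text
time_s: 32.88
tool_pos: [509.5, -330.5, 57.4]
orientation: [1.349, 1.096, -1.35]
contact_force: [-5.0, 3.2, 13.3]
finger_gap: 0.31
```

>>> step_arm([
  [1.5,-0.2,-0.1,0,0,0,255],
])

```text
time_s: 33.0
tool_pos: [509.4, -330.5, 57.3]
orientation: [1.349, 1.095, -1.35]
contact_force: [-6.2, 3.0, 13.8]
finger_gap: 0.308
```

>>> step_arm([
  [1.5,-0.2,-0.1,0,0,0,255],
])

```text
time_s: 33.12
tool_pos: [509.4, -330.5, 57.2]
orientation: [1.349, 1.094, -1.35]
contact_force: [-5.9, 4.1, 15.2]
finger_gap: 0.312
```

>>> step_arm([
  [1.4,0,0,0,0,0,255],
])

```text
time_s: 33.25
tool_pos: [509.4, -330.5, 57.2]
orientation: [1.349, 1.094, -1.35]
contact_force: [-6.3, 3.3, 14.6]
finger_gap: 0.307
```

>>> step_arm([
  [1.35,0,0,0,0,0,255],
  [1.35,0,0,0,0,0,255],
])

```text
time_s: 33.5
tool_pos: [509.4, -330.5, 57.3]
orientation: [1.348, 1.093, -1.35]
contact_force: [-6.5, 3.5, 13.5]
finger_gap: 0.309
```

>>> step_arm([
  [1.35,0,0,0,0,0,255],
  [1.35,0,0,0,0,0,255],
])

```text
time_s: 33.75
tool_pos: [509.4, -330.5, 57.3]
orientation: [1.347, 1.092, -1.351]
contact_force: [-6.4, 2.9, 13.1]
finger_gap: 0.315
```

>>> step_arm([
  [1.35,0,0,0,0,0,255],
  [1.35,0,0,0,0,0,255],
])

```text
time_s: 34.0
tool_pos: [509.4, -330.4, 57.2]
orientation: [1.347, 1.091, -1.351]
contact_force: [-6.5, 2.9, 13.6]
finger_gap: 0.311
```

>>> step_arm([
  [1.35,0,0,0,0,0,255],
  [1.35,0,0,0,0,0,255],
])

```text
time_s: 34.25
tool_pos: [509.4, -330.4, 57.2]
orientation: [1.346, 1.09, -1.351]
contact_force: [-6.2, 4.2, 13.5]
finger_gap: 0.311
```

>>> step_arm([
  [0,0,0,0,0,0,255],
  [0,0,0,0,0,0,255],
  [0,0,0,0,0,0,150],
  [0,0,0,0,0,0,150],
  [0,0,0,0,0,0,100],
  [0,0,0,0,0,0,50],
  [0,0,0,0,0,0,0],
  [0,0,0,0,0,0,0],
])

```text
time_s: 35.25
tool_pos: [509.6, -330.5, 57.8]
orientation: [1.346, 1.09, -1.351]
contact_force: [0.6, -0.2, -1.3]
finger_gap: 1.0
```

```bash
python3 - <<'E'
from h import *
plan([510,-330,85],n=1);snap('wrist','w34.png')
E
```

```text
t 35.25 pos [ 509.6 -330.5   57.8] F [ 0.6 -0.2 -1.3] gap 1.0 D [ 0.4  0.5 27.2] rows 1 dist 27
[np.float64(-27.2), np.float64(0.7), np.float64(-0.2), np.float64(0.4), np.float64(0.8), np.float64(-0.8), 0]
```

View pics/w34.png

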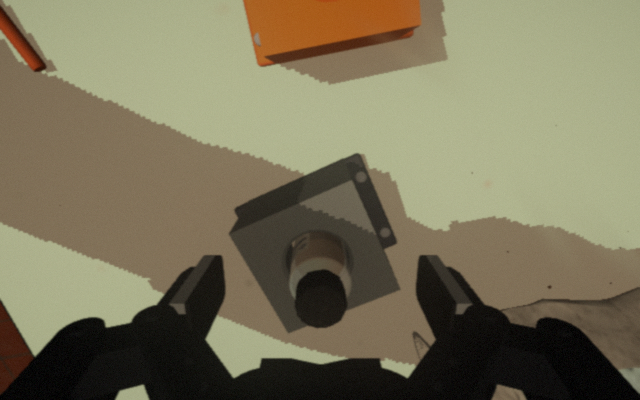

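>>> step_arm([
  [-20,0,0,0,0,0,0],
  [-40,0,0,0,0,0,0],
  [-50,0,0,0,0,0,0],
  [-40,0,20,0,0,0,0],
  [0,0,40,0,0,0,0],
  [0,0,30,0,0,0,0],
  [0,0,0,0,0,0,0],
  [0,0,0,0,0,0,0],
])

```text
time_s: 36.3
tool_pos: [490.7, -416.8, 214.1]
orientation: [1.344, 1.091, -1.348]
contact_force: [0.7, 0.6, 0.0]
finger_gap: 1.006
```

```bash
python3 - <<'E'
from h import *
plan([510,-330,85],n=1);snap('scene','s35.png');snap('top','t35.png')
a=cv2.resize(cv2.imread('pics/s35.png')[120:270,240:470],None,fx=3.4,fy=3.4,interpolation=3);cv2.imwrite('pics/s35c.png',a)
T=cv2.imread('pics/t35.png');cv2.imwrite('pics/t35c.png',cv2.resize(T[100:270,220:450],None,fx=3.4,fy=3.4,interpolation=3))
print(brass('s35.png',255,195,285,222)[0],brass('s35.png',335,180,370,205)[0])
E
```

```text
t 36.3 pos [ 490.7 -416.8  214.1] F [0.7 0.6 0. ] gap 1.006 D [  19.3   86.8 -129.1] rows 1 dist 157
[np.float64(127.8), np.float64(0.6), np.float64(-90.7), np.float64(0.6), np.float64(0.8), np.float64(-0.8), 0]
((266.6022033691406, 213.354248046875), (16.310380935668945, 17.745466232299805), 63.705963134765625) ((349.2593994140625, 188.9933624267578), (14.393309593200684, 16.7476749420166), 93.49981689453125)
```

View pics/s35c.png

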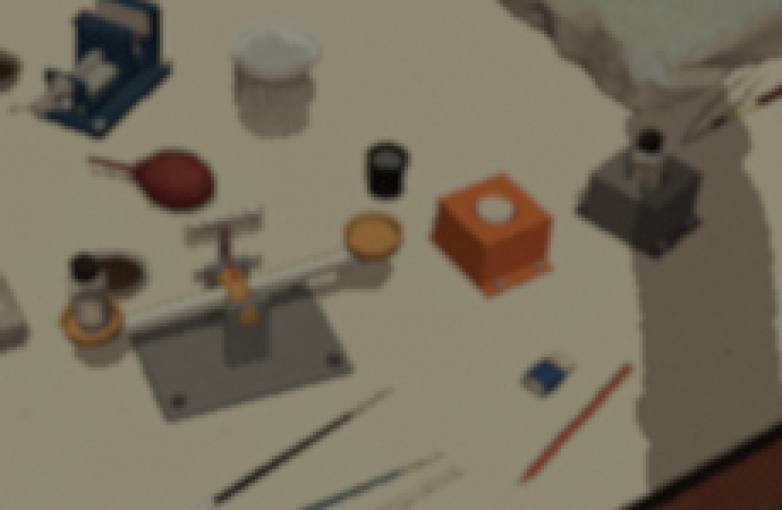

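View pics/t35c.png

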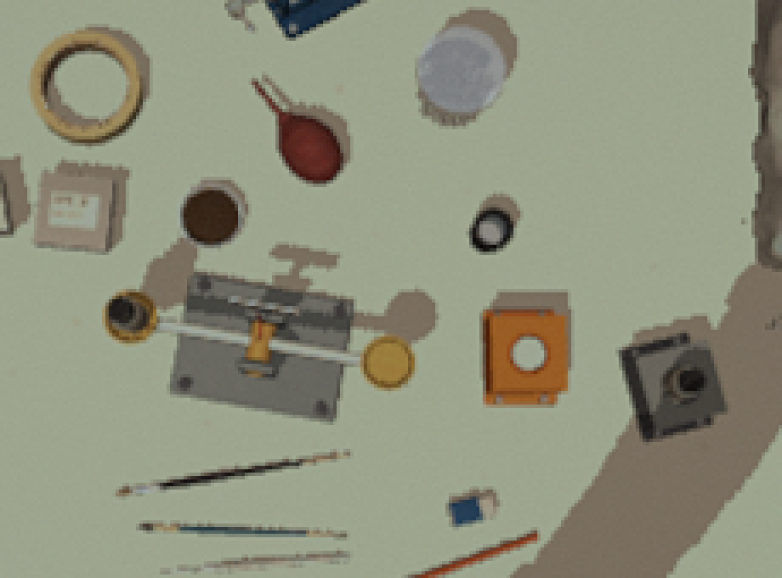

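All in order: one vial stands in the left pan, at about (115,310) in the top crop. The other stands in the keeper's bore, at about (688,380). The eraser, loupe and petri dish sit where they did at the start.

```bash
python3 -c "
from h import *
print(ctrl.hand_in())"
```

```text
the job is handed in; nothing more can be done
None
```

The job is done and handed in at about 36 s of the 72 s allowed. No verdict was reported.

- **Weighing:** I stood one vial in each pan and let go. The vial in the right pan sank: the beam settled at about +0.07 rad. Alone, that vial had tipped it about 0.15 rad, which fits the heavier weight.
- **Pushing:** I lifted the heavier vial out slowly and lowered it into the grey keeper's bore. It met the floor about 17 mm below the mouth, and the floor slid down about 4.5 mm to the buffer. I held the push for over 3 s in all. The wrist read 12 to 15 N over that time, with a highest row-end reading of 15.2 N; the push on the floor is about 1 N more, from the vial's weight. I then eased off and let go.
- **Last checks:** In the final pictures, the heavier vial stands in the bore and the lighter one stands in the left pan. The beam rests at about -0.07 rad. The eraser, loupe and petri dish show no visible movement, judged by eye from the pictures.
- **What was less clean:** During the push there was a sideways force of about 5 to 7 N. It probably came from the vial touching the bore wall, and my attempt to relieve it changed little. The true push on the floor could be a newton or so below the reading.

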